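# Turn the swivel hook to its stop and hang a clipped print on it

### The job

Push the swivel hook on the display stand round with closed fingers until it comes firmly up against its stop and points out to the shoppers, feeling for the stop and not forcing it. Then take the tall clipped print out of the rack and hang it by the wire loop of its clip in the dip of the hook, picture outwards: lower it gently until the hook takes its weight, only then let go, and leave it hanging straight and still with the hook still pointing out to the shoppers. Leave everything else where it is.

Things in the scene. Friction and masses are not known exactly. Their poses are not given: they have to be found in the camera images.
- stand: Display stand, fixed: dark round foot 120 mm across, steel post 14 mm thick and, on top, a brass swivel barrel 23 mm thick whose cap ends 257 mm above the bench. Origin: middle of the underside, on the post's axis; z up, x roughly towards the shoppers (away from the robot).
- hook (a joint): Turn of the hook about the post, rad. 0: it points along the stand's -y; grows anticlockwise seen from above; at 1.57 it points along the stand's +x. Stiff: 0.2 N m turns it (4 N at the dip) and it stays put. It turns the growing way until its lug meets a hard stop, set by hand anywhere from 1.2 to 2.0: feel for it. A push of 10 N at the dip is firmly home; over 16 N damages it. Never grip it.
- collar: Brass set collar 25 mm thick on the post under the barrel, fixed; origin on the post's axis, 199 mm above the bench. A small steel stop dog is clamped on it by hand, at an angle that differs each time and that the collar's pose does not tell; it reaches 31 mm from the axis and 222 mm above the bench. The hook's brass lug (under the arm, reaching 26 mm from the axis) comes up against it.
- hook_axis (a point): Frame of the hook's arm, a steel bar 8 mm thick. Origin: on the swivel axis at the height of hook_seat (237 mm above the bench); x points out along the arm, z up. The arm leaves the barrel 12 mm from the axis, its top 7 mm above the origin's height, dips between 40 and 64 mm from the axis and ends in an upturned tip 78 mm from the axis, whose top is 15 mm above the origin's height.
- hook_seat (a point): Top of the bar in the middle of the hook's dip, 53 mm out from the swivel axis, where the loop should hang. Axes as hook_axis.
- print_center (a point): Middle of the print to hang: a rigid panel 10 mm thick (x), 180 wide (y), 150 tall (z), 0.2 to 0.3 kg, upright in the rack's middle slot, its lower 24 mm inside. +x is the picture side (cream), -x the plain brown back. A black clip at top middle is 51 mm wide, 22 thick, 12 above the top edge. Grip the bare top edge across the 10 mm, best 70 mm to one side of the middle, clear of hook and post.
- loop (a point): Underside of the top of the clip's upright wire loop, 125.7 mm above print_center on the print's middle line, axes as print_center. The loop lies in the print's own plane: wire 3.6 mm thick, opening 38 mm high, 23 mm wide below and narrowing to about 10 mm at its rounded top.
- rack: Fixed wooden rack 120 x 204 x 32 mm with three slots along its y, 40 mm apart (at x = -40, 0, 40 mm). Origin: middle of the underside. The tall clipped print stands in the middle slot.
- small_panel: Bystander: a small print 130 mm wide, 90 mm tall, without a clip, standing in the rack's +x slot. Origin: middle of its underside.
- book_a: Bystander: brown leather book 115 x 175 x 30 mm lying flat. Origin: middle of its underside.
- book_b: Bystander: red leather book 100 x 150 x 24 mm lying on the brown book. Origin: middle of its underside.
- paperweight: Bystander: green glass paperweight, 70 mm across, 45 mm high. Origin: middle of its underside.
- loupe: Bystander: magnifying glass 68 mm across with a handle, lying flat. Origin: middle of the lens's underside.
- clip_a: Bystander: loose black binder clip 34 mm wide, 18 mm high. Origin: middle of its underside.
- clip_b: Bystander: another loose black binder clip, as clip_a.
Not all that is in view belongs to the job. There is more than one size of the part that bears print_center; the job needs the smaller.

How it is judged:
By the outcome, as a careful person would: the job done as asked, in the order asked, and still so for the second after the job is handed in, with the robot touching nothing.
It also fails if it takes over 72 s, if anything falls off the work surface, if the arm or the gripper's body presses on something with over 40 N, if the wrist force passes 120 N, or if a joint passes its speed limit or range.

### The arm

A 6-joint arm with a two-finger parallel gripper is mounted at the origin on the work surface. World frame = base frame: x ahead of the robot, y to its left, z up, the work surface at z = 0. Lengths are in m, angles in rad, forces in N, time in s.
With the tool pointing down it reaches from about 0.425 to 0.95 m from the base axis. Payload 3.5 kg.
Tool frame: the origin (TCP) lies between the finger pads; the fingertips stand 25 mm ahead of it and the grasp point (between the pads) lies 6 mm ahead of it (ctrl.finger_overhang is the distance from the TCP to the fingertips, in m); x points along the fingers, y is the direction in which the jaws open and shut, and the axes are right-handed (so a half turn about x gives the same grasp; the last joint's range is limited). The gripper opens to 85 mm and grips with 20 to 120 N. Pads are 22 mm wide; open, the fingers measure 114 mm over their backs; the gripper's body (76 mm by 85 mm) begins 54 mm behind the grasp point. The pads swing forward as they close: fully open they stand 13 mm farther back than shut.
Start: joints at [-1.374, 0.286, 1.577, -0, 1.279, -0.15], TCP at [0.229, -0.635, 0.256] pointing down, gripper open.
Joint ranges: [-2.77, 2.77], [-0.9, 2.22], [0.21, 2.48], [-1.53, 4.67], [0.24, 2.81], [-2.84, 2.84]. Speed limits (rad/s): [2.79, 2.79, 3.14, 3.14, 3.14, 3.14].

### API

Orientations are given as a unit quaternion [x, y, z, w].
In Python, from plant import ctrl gives the robot as it stands.
- The arm moves only by the tool play_rows, never from a script. Its argument "targets" is a list of rows, each an object with "delta_pos": the shift along the world's x, y, z normalised to -1 to 1, where 1 is 1000 mm, a list of three; "delta_rot": the turn, a rotation vector about the world's x, y, z normalised to -1 to 1, where 1 is pi rad, a list of three; "claw": the finger opening in mm, from 0 to 85.4. In form: [{"delta_pos": [tx, ty, tz], "delta_rot": [wx, wy, wz], "claw": claw}, ...]. A call has 1 to 20 rows; each row is the pose to reach, as a shift and turn from the pose measured when the call began, turning the shorter way round; what a row does not reach only later rows make up. A row lasts 1/12 s, in which the tool goes at most 41.7 mm and 7.16 degrees, less where a joint would pass 70% of its speed; a pose out of reach is approached as far as the arm can. A call with a number of a shift or a turn outside -1 to 1 is refused whole. A call with a gripper value outside its range is refused whole. The fingers move at their own pace and stop on an object; "newtons" is the grip in N (left out, the last holds). Time passes only in rows, so rows that repeat a pose let the fingers close. It gives the time, the measured TCP pose, the force and the opening at its end, in the units of the state.
- ctrl.get_state(): the state, without advancing time (a new reading comes with each control period).
- ctrl.read_camera(name): name is "side" or "top" or "wrist"; returns the picture (384x512x3 uint8, blue, green, red); there is no depth.
- ctrl.calibration(name): a dict with "fx", "fy", "cx", "cy" (pixels), "camera_from_world" (4x4, takes a point from world to camera coordinates). Camera axes: x right, y down, z forward; pixel columns grow to the right and rows downward; lengths in m; the calibration is good to about 2 mm. A picture is of the moment at which its call begins: read the wrist's pose just before it. calibration takes no time and is no camera call; for the wrist camera it gives the pose at the moment of the call.
- ctrl.sign_off(): hands the job in, once; it reports no verdict.
The state is a dict: "time": time; "qpos": joint angles; "dq": joint speeds; "joint_efforts": joint torques, N m; "eef_pos": TCP position; "tcp_rot": TCP orientation; "contact_force": force on the tool from outside, world axes, zero at the start; "wrist_torque": the same for the moment, N m; "opening": opening from 0.0 (shut) to 1.0 (fully open).
Only numpy, scipy, OpenCV 4.12 (cv2) and the standard library are available. Lean on these libraries where they do the work, as an engineer would, in place of code of your own. Each camera call takes 0.05 s, during which the arm holds its last target. There are 200 camera calls.

## Working session

There is one attempt and no reset: what is moved stays moved. The work goes in short steps, Python scripts to look and compute and a tool call to move; the robot and the scene stay as the last step left them, time stands still between calls to the robot, and variables do not carry over. Pictures are saved under pics/ and viewed, about 8 in all and at most 12, crops included, and the job is handed in when it is done.

Besides the shell and the picture viewer there is one more tool, called after "Emit:" as name(argument=value, ...), one argument or row to a line, values as JSON. play_rows: Moves the arm, as the interface text tells. Its arguments: {"type":"object","properties":{"targets":{"type":"array"},"newtons":{"type":"number"}},"required":["targets"]}

```bash
mkdir -p pics; ls
cat > h.py <<'E'
import numpy as np, cv2
from plant import ctrl
def snap(n,f):
    im=ctrl.read_camera(n); cv2.imwrite('pics/'+f,im); return im
def proj(n,P,c=None):
    c=c or ctrl.calibration(n); P=np.atleast_2d(P); T=np.array(c['camera_from_world'])
    q=P@T[:3,:3].T+T[:3,3]; return np.c_[c['fx']*q[:,0]/q[:,2]+c['cx'],c['fy']*q[:,1]/q[:,2]+c['cy']]
def ray(n,uv,c=None):
    c=c or ctrl.calibration(n); T=np.array(c['camera_from_world']); R=T[:3,:3]
    o=-R.T@T[:3,3]; d=R.T@np.array([(uv[0]-c['cx'])/c['fx'],(uv[1]-c['cy'])/c['fy'],1]); return o,d
def atz(n,uv,z,c=None):
    o,d=ray(n,uv,c); return o+d*(z-o[2])/d[2]
E
python3 - <<'E'
from h import *
a=snap('top','top0.png'); b=snap('side','side0.png')
for n,im in(('top',a),('side',b)):
    cv2.imwrite(f'pics/{n}0b.png',cv2.resize(im,(800,600),interpolation=cv2.INTER_CUBIC))
    c=ctrl.calibration(n);T=np.array(c['camera_from_world']);print(n,c['fx'],c['cx'],c['cy'],-T[:3,:3].T@T[:3,3],T[2,:3])
print(ctrl.get_state())
E
```

```text
pics
top 498.6140172399026 248.33825984236083 193.58954329468224 [ 0.31412311 -0.01297426  1.48984758] [ 0.14877885 -0.00885812 -0.98883082]
side 350.96130311841705 252.39210061435372 193.88793000793663 [0.07884107 0.54994524 0.70311466] [ 0.47126821 -0.65404431 -0.59171979]
{'time': 0.1, 'qpos': array([-1.37404658e+00,  2.87124688e-01,  1.57806559e+00,  2.33015853e-05,
        1.27861734e+00, -1.49986204e-01]), 'dq': array([ 0.00080303, -0.00252059, -0.00276076,  0.00012558,  0.00041671,
        0.00014946]), 'joint_efforts': array([ 1.02085753e-03, -4.07298160e+01, -2.93698597e+01, -1.43505195e-04,
        3.41494801e-03,  1.07598095e-05]), 'eef_pos': array([ 0.22931629, -0.63426095,  0.25503476]), 'tcp_rot': array([-0.69649637, -0.12275715,  0.69651722, -0.12119099]), 'contact_force': array([ 0.19603814,  0.22135376, -0.00544136]), 'wrist_torque': array([ 0.017971  , -0.03490955, -0.02038632]), 'opening': 1.0010806572504674}
```

View pics/top0b.png

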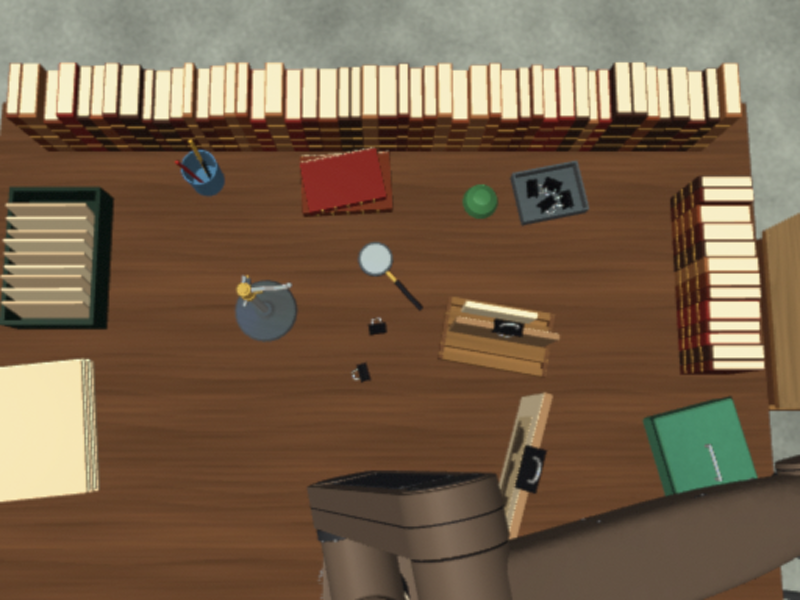

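View pics/side0b.png

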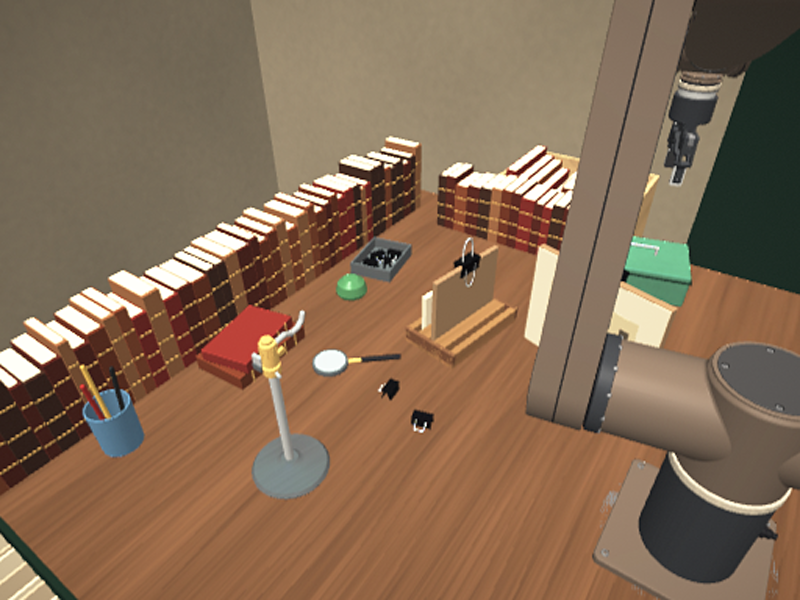

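The top view (800x600 scale) shows the stand foot at (266,310) and its barrel at (245,290). The hook points right (-y), with its tip at (290,286). The rack is around (500,335) with the clipped print in the middle slot and its loop near (510,325). A larger clipped print leans at (530,465), and that is the decoy. The side view shows the hook at (300,325), barrel (267,350), print loop (470,245).

Run:
```python
from h import *
a=cv2.imread('pics/top0.png'); b=cv2.imread('pics/side0.png')
def crop(im,x,y,w,h,s=4): return cv2.resize(im[y:y+h,x:x+w],None,fx=s,fy=s,interpolation=cv2.INTER_CUBIC)
m=np.vstack([np.hstack([crop(a,140,165,100,75),crop(a,275,180,100,75)]),np.hstack([crop(b,140,190,100,75),crop(b,250,145,100,75)])])
cv2.imwrite('pics/m1.png',m)
# stand foot centre by threshold: gray-blue disk in top
for z in (0,0.008): print('foot',atz('top',(266/1.5625,310/1.5625),z), atz('side',(291/1.5625,466/1.5625),z))
print('barrel',atz('top',(245/1.5625,289/1.5625),.257),atz('side',(267/1.5625,340/1.5625),.257))
```

```text
foot [0.52423425 0.20908113 0.        ] [ 5.26016884e-01  2.10833013e-01 -1.11022302e-16]
foot [0.52310603 0.20788876 0.008     ] [0.52092894 0.21469141 0.008     ]
barrel [0.52205256 0.20503478 0.257     ] [0.52221797 0.21179334 0.257     ]
```

View pics/m1.png

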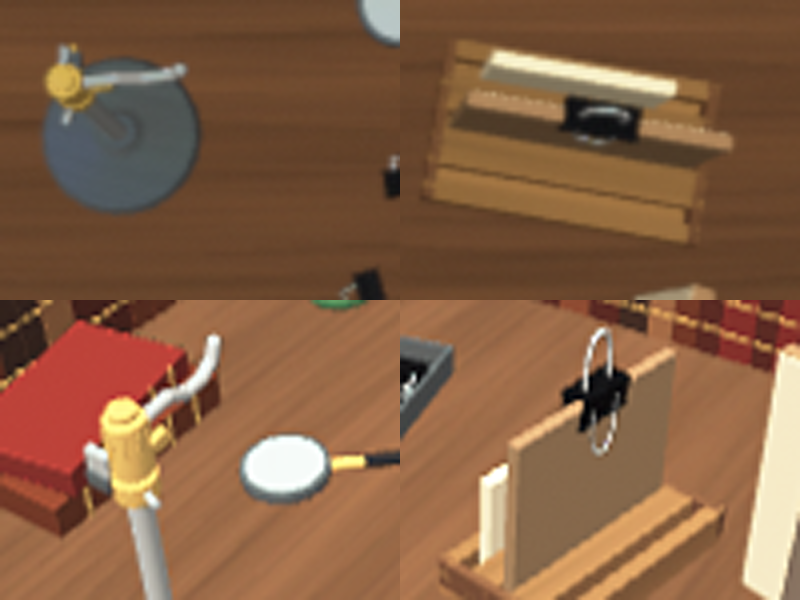

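Enlarged crops give these native pixels:

| Feature | Top view | Side view |
|---|---|---|
| Barrel cap | (156,185.5) | (170.8,216) |
| Hook tip | (185.5,182) | (193.5,200) |
| Print's top edge | ends (292,203.8) and (358,215.8) | (278,180) to (318,158) |
| Loop top | not measured | (300,152.5) |

The dog sits on the barrel's +x side.

Run:
```python
from h import *
from scipy.spatial.transform import Rotation as R
from scipy.optimize import least_squares
C={n:ctrl.calibration(n) for n in('top','side')}
A=lambda n,u,z:atz(n,u,z,C[n]).round(4)
print('cap',A('top',(156,185.5),.257),A('side',(170.75,216.5),.257))
print('tip',A('top',(185.5,182.25),.250),A('side',(193.5,200.5),.250))
print('foot',A('top',(170.25,198.75),.006))
c2=lambda u,v:(275+(u-400)/4,180+v/4)
for p in((455,40),(718,82),(695,242),(422,195)): print('rack',A('top',c2(*p),.032))
for p in((470,95),(733,136)): print('print',A('top',c2(*p),.158))
s2=lambda u,v:(250+(u-400)/4,145+(v-300)/4)
for p in((512,440),(673,352)): print('printS',A('side',s2(*p),.158))
print('loopS',A('side',s2(599,330),.212)); print('loopT',A('top',c2(606,108),.212))
print('clipT',A('top',c2(602,118),.170))
s=ctrl.get_state(); print(R.from_quat(s['tcp_rot']).as_matrix().round(3))
```

```text
cap [0.5207 0.207  0.257 ] [0.5249 0.2095 0.257 ]
tip [0.53   0.1342 0.25  ] [0.5303 0.139  0.25  ]
foot [0.5223 0.2081 0.006 ]
rack [ 0.5439 -0.1458  0.032 ]
rack [ 0.512  -0.3398  0.032 ]
rack [ 0.3942 -0.3188  0.032 ]
rack [ 0.4291 -0.1198  0.032 ]
print [ 0.4865 -0.1438  0.158 ]
print [ 0.4582 -0.3203  0.158 ]
printS [ 0.4916 -0.1454  0.158 ]
printS [ 0.4532 -0.3147  0.158 ]
loopS [ 0.4728 -0.2277  0.212 ]
loopT [ 0.4708 -0.2263  0.212 ]
clipT [ 0.4693 -0.2305  0.17  ]
[[-0.     0.34  -0.94 ]
 [ 0.002 -0.94  -0.34 ]
 [-1.    -0.002 -0.   ]]
```

Emit:
play_rows(
  targets=[
    {"delta_pos":[0.11,0.16,0.105],"delta_rot":[0,0,0],"claw":0},
    {"delta_pos":[0.221,0.335,0.105],"delta_rot":[0,0,-0.075],"claw":0},
    {"delta_pos":[0.221,0.335,0.105],"delta_rot":[0,0,-0.075],"claw":0},
    {"delta_pos":[0.221,0.335,0.105],"delta_rot":[0,0,-0.075],"claw":0},
    {"delta_pos":[0.221,0.335,0.105],"delta_rot":[0,0,-0.075],"claw":0},
    {"delta_pos":[0.221,0.335,0.105],"delta_rot":[0,0,-0.075],"claw":0},
    {"delta_pos":[0.221,0.335,0.105],"delta_rot":[0,0,-0.075],"claw":0},
    {"delta_pos":[0.221,0.335,0.105],"delta_rot":[0,0,-0.075],"claw":0},
    {"delta_pos":[0.221,0.335,0.105],"delta_rot":[0,0,-0.075],"claw":0},
    {"delta_pos":[0.221,0.335,0.105],"delta_rot":[0,0,-0.075],"claw":0},
    {"delta_pos":[0.259,0.785,0.105],"delta_rot":[0,0,-0.075],"claw":0},
    {"delta_pos":[0.259,0.785,0.105],"delta_rot":[0,0,-0.075],"claw":0},
    {"delta_pos":[0.259,0.785,0.105],"delta_rot":[0,0,-0.075],"claw":0},
    {"delta_pos":[0.259,0.785,0.105],"delta_rot":[0,0,-0.075],"claw":0},
    {"delta_pos":[0.259,0.785,0.105],"delta_rot":[0,0,-0.075],"claw":0},
    {"delta_pos":[0.259,0.785,0.105],"delta_rot":[0,0,-0.075],"claw":0},
    {"delta_pos":[0.259,0.785,0.105],"delta_rot":[0,0,-0.075],"claw":0},
    {"delta_pos":[0.259,0.785,0.105],"delta_rot":[0,0,-0.075],"claw":0},
    {"delta_pos":[0.259,0.785,0.105],"delta_rot":[0,0,-0.075],"claw":0},
    {"delta_pos":[0.259,0.785,0.105],"delta_rot":[0,0,-0.075],"claw":0},
  ],
)

```text
time: 1.77
eef_pos: [0.4848, 0.118, 0.3598]
tcp_rot: [0.706, 0.04, -0.706, 0.039]
contact_force: [0.4, -0.7, 0.4]
opening: -0.001
```

Run:
```python
from h import *
from scipy.spatial.transform import Rotation as R
c=ctrl.calibration('wrist'); im=snap('wrist','w1.png'); s=ctrl.get_state()
cv2.imwrite('pics/w1b.png',cv2.resize(im,(768,576),interpolation=cv2.INTER_CUBIC))
import pickle; pickle.dump(c,open('c1.pkl','wb'))
print(s['eef_pos'],s['contact_force'],s['wrist_torque'],s['opening'],s['time']);print(R.from_quat(s['tcp_rot']).as_matrix().round(3))
ax=np.array([.522,.208,.257]); a=np.array([.11,-.994,0]);
print(proj('wrist',[ax,ax+.053*a-[0,0,.02],ax+.078*a-[0,0,.005]],c)*1.5)
T=np.array(c['camera_from_world']);print(-T[:3,:3].T@T[:3,3],T[2,:3])
```

```text
[0.48442262 0.1244683  0.35966305] [-1.64482198  2.68367645 -0.95186019] [0.04867545 0.07828555 0.00619165] 0.0016451432594707825 1.8167
[[-0.     0.117 -0.993]
 [ 0.008 -0.993 -0.117]
 [-1.    -0.008 -0.001]]
[[192.44895676 201.12143215]
 [318.10782924 197.36149661]
 [368.93427732 200.3483728 ]]
[0.55218465 0.12493333 0.47805505] [-0.26284657 -0.02738954 -0.9644488 ]
```

View pics/w1b.png

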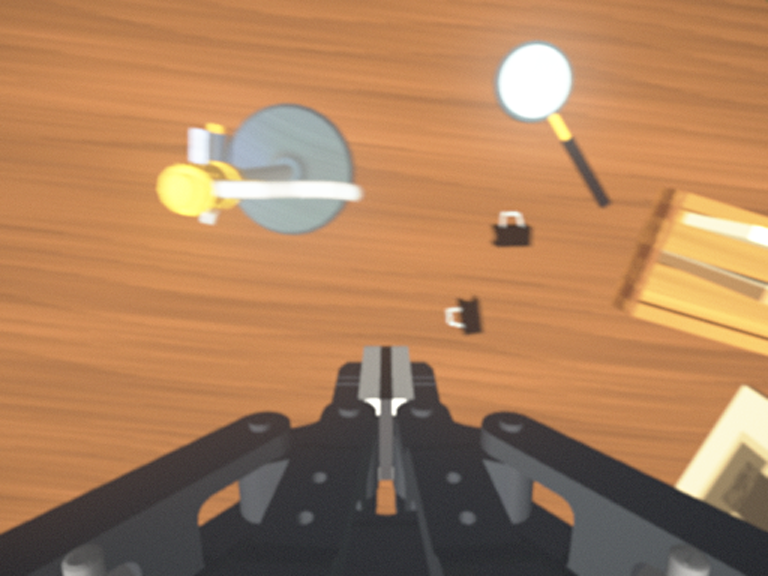

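The wrist view shows the barrel at (187,190), the hook bar to its tip at (358,192), and the steel stop dog at (203,145) on the +x side of the barrel.

Run:
```python
from h import *
import pickle; c=pickle.load(open('c1.pkl','rb'))
A=lambda u,z:atz('wrist',np.array(u)/1.5,z,c).round(4)
print('cap',A((187,190),.257),'tip',A((354,191),.25),'dip',A((318,190),.237),'arm root',A((216,188),.244))
for u in((190,145),(203,145),(200,128),(225,158)): print('dog',u,A(u,.222))
print('foot',A((291,169),.004))
print('side lug',atz('side',(180,224.25),.220),atz('side',(140+95/4,190+(447-300)/4),.222),atz('side',(140+110/4,190+(455-300)/4),.222))
print('top dog',atz('top',(157,177),.222))
```

```text
cap [0.5266 0.2104 0.257 ] tip [0.5338 0.1377 0.25  ] dip [0.5313 0.1556 0.237 ] arm root [0.5275 0.202  0.244 ]
dog (190, 145) [0.5449 0.2226 0.222 ]
dog (203, 145) [0.5456 0.2162 0.222 ]
dog (200, 128) [0.5536 0.2178 0.222 ]
dog (225, 158) [0.5406 0.2051 0.222 ]
foot [0.5275 0.2118 0.004 ]
side lug [0.52738206 0.18830275 0.22      ] [0.54786293 0.21440791 0.222     ] [0.53688012 0.21437871 0.222     ]
top dog [0.54878089 0.21119666 0.222     ]
```

```bash
cat >> h.py <<'E'
from scipy.spatial.transform import Rotation as R
def st():
    s=ctrl.get_state(); M=R.from_quat(s['tcp_rot']).as_matrix()
    print('t',round(s['time'],2),'p',s['eef_pos'].round(4),'F',s['contact_force'].round(2),'T',s['wrist_torque'].round(3),'op',round(s['opening'],3),'nang',round(np.arctan2(-M[1,2],-M[0,2]),3),'x',M[:,0].round(3)); return s,M
Cax=np.array([.524,.2085])
def arc(phi,g=0,r=.053,off=.015):
    a=np.array([np.cos(phi),np.sin(phi)]);n=np.array([-a[1],a[0]]); return Cax+r*a-(off+g)*n
E
python3 - <<'E'
from h import *
s,M=st(); print(np.r_[arc(-1.46,.02),.238]-s['eef_pos'])
E
```

```text
t 1.82 p [0.4844 0.1245 0.3597] F [-1.64  2.68 -0.95] T [0.049 0.078 0.006] op 0.002 nang 0.118 x [-0.     0.008 -1.   ]
[ 0.01065219  0.02748673 -0.12166305]
```

Emit:
play_rows(
  targets=[
    {"delta_pos":[0.011,0.027,-0.03],"delta_rot":[0,0,0],"claw":0},
    {"delta_pos":[0.011,0.027,-0.06],"delta_rot":[0,0,0],"claw":0},
    {"delta_pos":[0.011,0.027,-0.09],"delta_rot":[0,0,0],"claw":0},
    {"delta_pos":[0.011,0.027,-0.122],"delta_rot":[0,0,0],"claw":0},
    {"delta_pos":[0.011,0.027,-0.122],"delta_rot":[0,0,0],"claw":0},
    {"delta_pos":[0.011,0.027,-0.122],"delta_rot":[0,0,0],"claw":0},
    {"delta_pos":[0.011,0.027,-0.122],"delta_rot":[0,0,0],"claw":0},
  ],
)

```text
time: 2.4
eef_pos: [0.4963, 0.1514, 0.2394]
tcp_rot: [0.707, 0.044, -0.705, 0.038]
contact_force: [0.8, 0.1, -0.3]
opening: 0.002
```

Run:
```python
from h import *
s,M=st(); c=ctrl.calibration('wrist'); im=snap('wrist','w2.png')
cv2.imwrite('pics/w2b.png',cv2.resize(im,(768,576),interpolation=cv2.INTER_CUBIC))
p=s['eef_pos']
for ph in (-1.46,-1.3,-1.1,-.9,-.7,-.5): print(ph,(arc(ph)-p[:2]).round(4),round((ph+1.46)/np.pi,3))
```

```text
t 2.4 p [0.4963 0.1514 0.2394] F [ 0.79  0.06 -0.26] T [-0.042 -0.007  0.023] op 0.002 nang 0.117 x [ 0.002  0.009 -1.   ]
-1.46 [0.0187 0.0028] 0.0
-1.3 [0.0275 0.002 ] 0.051
-1.1 [0.0384 0.0031] 0.115
-0.9 [0.0489 0.0063] 0.178
-0.7 [0.0586 0.0115] 0.242
-0.5 [0.0671 0.0185] 0.306
```

View pics/w2b.png

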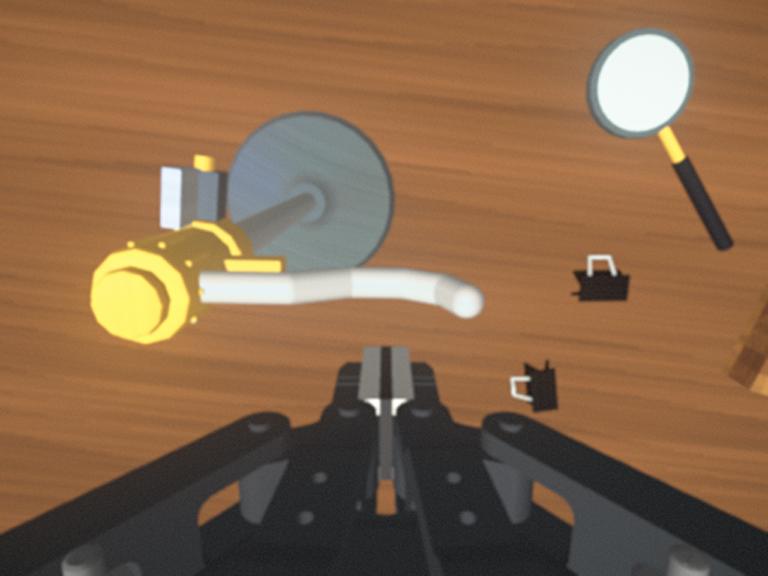

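The wrist view shows the closed fingers at (386,370), level with the dip (352–430, 285) and about 20 mm behind it. The lug is at (255,265) along the arm, and the dog's top face spans (162–185, 168–228).

Run:
```python
from h import *
c=ctrl.calibration('wrist')
A=lambda u,z:atz('wrist',np.array(u)/1.5,z,c)
for n,u,z in(('cap',(130,302),.257),('tip',(466,300),.252),('dogFR',(185,168),.222),('dogBR',(183,228),.222),('dogFL',(162,168),.222),('dogBL',(161,228),.222),('lugtip',(284,265),.225),('lugroot',(228,266),.225),('dip',(391,283),.237)):
    p=A(u,z); d=p[:2]-A((130,302),.257)[:2]; print(n,p.round(4),'r',np.hypot(*d).round(4),'ang',np.arctan2(d[1],d[0]).round(3))
```

```text
cap [0.5266 0.21   0.257 ] r 0.0 ang 0.0
tip [0.5344 0.137  0.252 ] r 0.0734 ang -1.465
dogFR [0.5538 0.2125 0.222 ] r 0.0273 ang 0.089
dogBR [0.5374 0.2128 0.222 ] r 0.0112 ang 0.252
dogFL [0.5531 0.2187 0.222 ] r 0.0279 ang 0.315
dogBL [0.5367 0.2189 0.222 ] r 0.0134 ang 0.724
lugtip [0.5309 0.1835 0.225 ] r 0.0269 ang -1.408
lugroot [0.5288 0.199  0.225 ] r 0.0112 ang -1.374
dip [0.5324 0.1538 0.237 ] r 0.0565 ang -1.467
```

Emit:
play_rows(
  targets=[
    {"delta_pos":[0.005,0.001,0],"delta_rot":[0,0,0],"claw":0},
    {"delta_pos":[0.01,0.002,0],"delta_rot":[0,0,0],"claw":0},
    {"delta_pos":[0.015,0.0028,0],"delta_rot":[0,0,0],"claw":0},
    {"delta_pos":[0.0187,0.0028,0],"delta_rot":[0,0,0],"claw":0},
    {"delta_pos":[0.023,0.0024,0],"delta_rot":[0,0,0.025],"claw":0},
    {"delta_pos":[0.0275,0.002,0],"delta_rot":[0,0,0.051],"claw":0},
    {"delta_pos":[0.0275,0.002,0],"delta_rot":[0,0,0.051],"claw":0},
    {"delta_pos":[0.0275,0.002,0],"delta_rot":[0,0,0.051],"claw":0},
  ],
)

```text
time: 3.12
eef_pos: [0.5247, 0.1534, 0.2404]
tcp_rot: [0.702, 0.1, -0.699, 0.094]
contact_force: [0.2, -0.0, 0.0]
opening: -0.002
```

Run:
```python
from h import *
s,M=st();p=s['eef_pos']
for ph in (-1.2,-1.1,-1,-.9,-.8,-.7,-.6,-.5): print(ph,(arc(ph)-p[:2]).round(4),round((ph+1.3)/np.pi,3))
```

```text
t 3.12 p [0.5247 0.1534 0.2404] F [ 0.17 -0.    0.03] T [-0.01  -0.006  0.005] op -0.002 nang 0.275 x [ 0.003  0.009 -1.   ]
-1.2 [0.0045 0.0003] 0.032
-1.1 [0.01   0.0011] 0.064
-1 [0.0153 0.0024] 0.095
-0.9 [0.0205 0.0043] 0.127
-0.8 [0.0255 0.0066] 0.159
-0.7 [0.0302 0.0095] 0.191
-0.6 [0.0346 0.0128] 0.223
-0.5 [0.0386 0.0165] 0.255
```

```bash
sed -i 's/Cax=.*/Cax=np.array([.526,.2095])/' h.py
python3 - <<'E'
from h import *
s=ctrl.get_state();p=s['eef_pos']
for ph in np.arange(-1.3,-.55,.1): print(round(ph,2),(arc(ph)-p[:2]).round(4),round((ph+1.3)/np.pi,3))
E
```

```text
-1.3 [0.001 0.001] 0.0
-1.2 [0.0065 0.0013] 0.032
-1.1 [0.012  0.0021] 0.064
-1.0 [0.0173 0.0034] 0.095
-0.9 [0.0225 0.0053] 0.127
-0.8 [0.0275 0.0076] 0.159
-0.7 [0.0322 0.0105] 0.191
-0.6 [0.0366 0.0138] 0.223
```

Emit:
play_rows(
  targets=[
    {"delta_pos":[0.0035,0.0012,-0.001],"delta_rot":[0,0,0.016],"claw":0},
    {"delta_pos":[0.0065,0.0013,-0.001],"delta_rot":[0,0,0.032],"claw":0},
    {"delta_pos":[0.0093,0.0017,-0.002],"delta_rot":[0,0,0.048],"claw":0},
    {"delta_pos":[0.012,0.0021,-0.002],"delta_rot":[0,0,0.064],"claw":0},
    {"delta_pos":[0.0147,0.0027,-0.002],"delta_rot":[0,0,0.08],"claw":0},
    {"delta_pos":[0.0173,0.0034,-0.002],"delta_rot":[0,0,0.095],"claw":0},
    {"delta_pos":[0.02,0.0043,-0.002],"delta_rot":[0,0,0.111],"claw":0},
    {"delta_pos":[0.0225,0.0053,-0.002],"delta_rot":[0,0,0.127],"claw":0},
  ],
)

```text
time: 3.78
eef_pos: [0.5467, 0.1583, 0.2386]
tcp_rot: [0.667, 0.237, -0.667, 0.231]
contact_force: [-4.0, -1.5, 2.6]
opening: 0.001
```

Run:
```python
from h import *
s,M=st();p=s['eef_pos']
c=ctrl.calibration('wrist'); im=snap('wrist','w3.png')
cv2.imwrite('pics/w3b.png',im)
ph0=np.arctan2(-M[1,2],-M[0,2])-np.pi/2
for ph in np.arange(-.9,-.05,.1): print(round(ph,2),(arc(ph)-p[:2]).round(4),round((ph-ph0)/np.pi,3))
```

```text
t 3.78 p [0.5467 0.1583 0.2386] F [-4.04 -1.53  2.58] T [-0.307  0.574 -0.03 ] op 0.001 nang 0.675 x [-0.003  0.008 -1.   ]
-0.9 [0.0005 0.0004] -0.001
-0.8 [0.0055 0.0028] 0.031
-0.7 [0.0102 0.0056] 0.062
-0.6 [0.0146 0.0089] 0.094
-0.5 [0.0186 0.0127] 0.126
-0.4 [0.0223 0.0168] 0.158
-0.3 [0.0255 0.0212] 0.19
-0.2 [0.0283 0.026 ] 0.222
-0.1 [0.0305 0.031 ] 0.253
```

View pics/w3b.png

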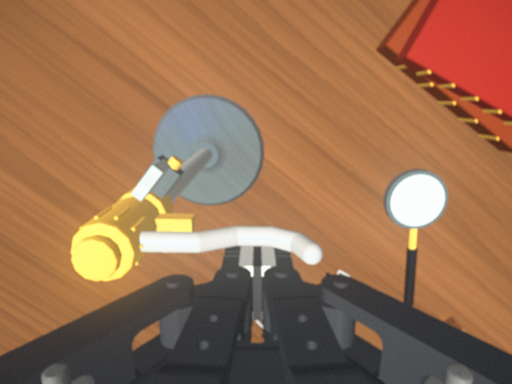

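The hook is moving with the fingers and the horizontal force is about 4.1 N. The lug at (180,222) is still well short of the dog at (158,180).

Emit:
play_rows(
  targets=[
    {"delta_pos":[0.003,0.0015,0],"delta_rot":[0,0,0.016],"claw":0},
    {"delta_pos":[0.0055,0.0028,0],"delta_rot":[0,0,0.031],"claw":0},
    {"delta_pos":[0.0079,0.0042,0],"delta_rot":[0,0,0.047],"claw":0},
    {"delta_pos":[0.0102,0.0056,0],"delta_rot":[0,0,0.062],"claw":0},
    {"delta_pos":[0.0124,0.0072,0],"delta_rot":[0,0,0.078],"claw":0},
    {"delta_pos":[0.0146,0.0089,0],"delta_rot":[0,0,0.094],"claw":0},
    {"delta_pos":[0.0166,0.0108,0],"delta_rot":[0,0,0.11],"claw":0},
    {"delta_pos":[0.0186,0.0127,0],"delta_rot":[0,0,0.126],"claw":0},
  ],
)

```text
time: 4.5
eef_pos: [0.5652, 0.1706, 0.2385]
tcp_rot: [-0.607, -0.364, 0.609, -0.358]
contact_force: [-4.2, -2.8, 3.0]
opening: -0.002
```

Run:
```python
from h import *
s,M=st();p=s['eef_pos']
c=ctrl.calibration('wrist'); im=snap('wrist','w4.png')
ph0=np.arctan2(-M[1,2],-M[0,2])-np.pi/2
for ph in np.arange(-.5,.25,.05): print(round(ph,2),(arc(ph)-p[:2]).round(4),round((ph-ph0)/np.pi,3))
```

```text
t 4.5 p [0.5652 0.1706 0.2385] F [-4.23 -2.78  2.95] T [-0.362  0.533  0.028] op -0.002 nang 1.072 x [-0.007  0.006 -1.   ]
-0.5 [0.0001 0.0003] -0.0
-0.45 [0.002  0.0023] 0.015
-0.4 [0.0037 0.0045] 0.031
-0.35 [0.0054 0.0066] 0.047
-0.3 [0.007  0.0089] 0.063
-0.25 [0.0084 0.0113] 0.079
-0.2 [0.0097 0.0137] 0.095
-0.15 [0.0109 0.0162] 0.111
-0.1 [0.012  0.0187] 0.127
-0.05 [0.013  0.0213] 0.143
-0.0 [0.0138 0.0239] 0.159
0.05 [0.0145 0.0266] 0.175
0.1 [0.015  0.0293] 0.191
0.15 [0.0154 0.032 ] 0.206
0.2 [0.0157 0.0347] 0.222
```

View pics/w4.png

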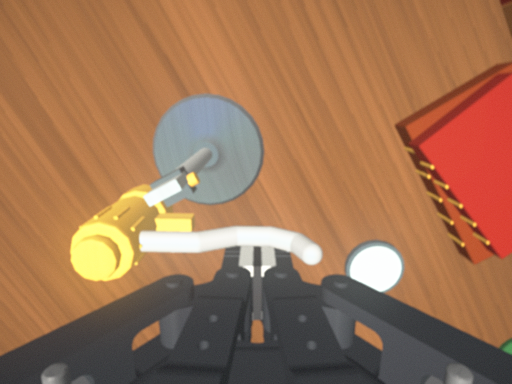

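The lug at (175,222) is now about 25–30° short of the dog at (168,190). I'll move more slowly from here.

Emit:
play_rows(
  targets=[
    {"delta_pos":[0.002,0.0023,0],"delta_rot":[0,0,0.015],"claw":0},
    {"delta_pos":[0.0037,0.0045,0],"delta_rot":[0,0,0.031],"claw":0},
    {"delta_pos":[0.0054,0.0066,0],"delta_rot":[0,0,0.047],"claw":0},
    {"delta_pos":[0.0062,0.0078,0],"delta_rot":[0,0,0.055],"claw":0},
    {"delta_pos":[0.007,0.0089,0],"delta_rot":[0,0,0.063],"claw":0},
  ],
)

```text
time: 4.97
eef_pos: [0.5724, 0.1794, 0.2385]
tcp_rot: [-0.567, -0.423, 0.57, -0.417]
contact_force: [-2.7, -2.4, 2.8]
opening: 0.0
```

Run:
```python
from h import *
s,M=st();p=s['eef_pos']
im=snap('wrist','w5.png'); a=cv2.imread('pics/w4.png')
f=lambda i:cv2.resize(i[150:290,60:330],None,fx=2.9,fy=2.1,interpolation=cv2.INTER_CUBIC)
cv2.imwrite('pics/w5b.png',f(im))
```

```text
t 4.97 p [0.5724 0.1794 0.2385] F [-2.72 -2.37  2.75] T [-0.491  0.388  0.013] op 0.0 nang 1.271 x [-0.008  0.004 -1.   ]
```

View pics/w5b.png

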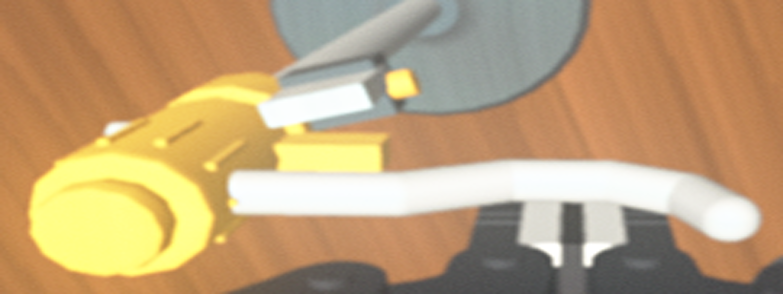

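The lug's edge is now about 5 mm (0.2 rad) short of the dog.

Emit:
play_rows(
  targets=[
    {"delta_pos":[0.0007,0.0012,0],"delta_rot":[0,0,0.008],"claw":0},
    {"delta_pos":[0.0014,0.0024,0],"delta_rot":[0,0,0.016],"claw":0},
    {"delta_pos":[0.0021,0.0036,0],"delta_rot":[0,0,0.024],"claw":0},
  ],
)

```text
time: 5.27
eef_pos: [0.5747, 0.1832, 0.2384]
tcp_rot: [-0.551, -0.444, 0.554, -0.439]
contact_force: [-2.7, -2.6, 3.0]
opening: 0.002
```

```bash
cat >> h.py <<'E'
def stop(d=(.01,.02,.03,.04)):
    s,M=st();p=s['eef_pos'];na=np.arctan2(-M[1,2],-M[0,2]);F=s['contact_force'][:2]
    n=np.array([np.cos(na),np.sin(na)]);a=np.array([n[1],-n[0]])
    print('push',(-F@n).round(2),'along arm',(F@a).round(2),'phi',round(na-np.pi/2,3))
    # pose offset from ideal arc for current phi
    ph=na-np.pi/2; e=p[:2]-arc(ph); print('r err',(e@a).round(4),'n err',(e@n).round(4))
    for k in d: print(k,(arc(ph+k)-arc(ph)).round(5),round(k/np.pi,4))
E
python3 -c "
from h import *
stop()"
```

```text
t 5.27 p [0.5747 0.1832 0.2384] F [-2.67 -2.59  2.96] T [-0.478  0.374  0.019] op 0.002 nang 1.35 x [-0.008  0.003 -1.   ]
push 3.11 along arm -2.04 phi -0.221
r err 0.0003 n err 0.0
0.01 [0.00026 0.00049] 0.0032
0.02 [0.00052 0.00097] 0.0064
0.03 [0.00077 0.00146] 0.0095
0.04 [0.00101 0.00196] 0.0127
```

Emit:
play_rows(
  targets=[
    {"delta_pos":[0.0003,0.0005,0],"delta_rot":[0,0,0.003],"claw":0},
    {"delta_pos":[0.0005,0.001,0],"delta_rot":[0,0,0.006],"claw":0},
    {"delta_pos":[0.0008,0.0015,0],"delta_rot":[0,0,0.01],"claw":0},
  ],
)

```text
time: 5.52
eef_pos: [0.5756, 0.1847, 0.2385]
tcp_rot: [-0.543, -0.453, 0.546, -0.448]
contact_force: [-2.6, -2.9, 1.5]
opening: -0.0
```

Emit:
play_rows(
  targets=[
    {"delta_pos":[0.0003,0.0005,0],"delta_rot":[0,0,0.003],"claw":0},
    {"delta_pos":[0.0005,0.001,0],"delta_rot":[0,0,0.006],"claw":0},
  ],
)

```text
time: 5.68
eef_pos: [0.5761, 0.1858, 0.2384]
tcp_rot: [-0.539, -0.459, 0.542, -0.453]
contact_force: [-1.7, -3.2, 1.1]
opening: -0.004
```

```bash
python3 -c "
from h import *
stop()"
```

```text
t 5.68 p [0.5761 0.1858 0.2384] F [-1.7  -3.19  1.12] T [-0.438  0.362 -0.017] op -0.004 nang 1.402 x [-0.008  0.003 -1.   ]
push 3.44 along arm -1.14 phi -0.169
r err 0.0004 n err 0.0
0.01 [0.00023 0.0005 ] 0.0032
0.02 [0.00046 0.001  ] 0.0064
0.03 [0.00069 0.0015 ] 0.0095
0.04 [0.00091 0.00201] 0.0127
```

Emit:
play_rows(
  targets=[
    {"delta_pos":[0.0002,0.0005,0],"delta_rot":[0,0,0.003],"claw":0},
    {"delta_pos":[0.0004,0.001,0],"delta_rot":[0,0,0.006],"claw":0},
  ],
)

```text
time: 5.85
eef_pos: [0.5766, 0.1868, 0.2385]
tcp_rot: [-0.534, -0.464, 0.537, -0.459]
contact_force: [-3.0, -3.0, 1.8]
opening: 0.0
```

Emit:
play_rows(
  targets=[
    {"delta_pos":[0.0002,0.0005,0],"delta_rot":[0,0,0.003],"claw":0},
    {"delta_pos":[0.0004,0.0008,0],"delta_rot":[0,0,0.005],"claw":0},
  ],
)

```text
time: 6.02
eef_pos: [0.577, 0.1877, 0.2384]
tcp_rot: [-0.53, -0.468, 0.534, -0.463]
contact_force: [-3.0, -3.1, 1.4]
opening: 0.002
```

```bash
python3 -c "
from h import *
stop()"
```

```text
t 6.02 p [0.577  0.1877 0.2384] F [-3.   -3.09  1.45] T [-0.395  0.292  0.016] op 0.002 nang 1.438 x [-0.008  0.003 -1.   ]
push 3.45 along arm -2.57 phi -0.133
r err 0.0004 n err 0.0001
0.01 [0.00022 0.00051] 0.0032
0.02 [0.00043 0.00102] 0.0064
0.03 [0.00063 0.00153] 0.0095
0.04 [0.00083 0.00204] 0.0127
```

Emit:
play_rows(
  targets=[
    {"delta_pos":[0.0002,0.0005,0],"delta_rot":[0,0,0.003],"claw":0},
    {"delta_pos":[0.0003,0.0007,0],"delta_rot":[0,0,0.004],"claw":0},
  ],
)

```text
time: 6.18
eef_pos: [0.5773, 0.1884, 0.2384]
tcp_rot: [-0.527, -0.472, 0.531, -0.467]
contact_force: [-2.2, -3.1, 1.3]
opening: 0.0
```

Emit:
play_rows(
  targets=[
    {"delta_pos":[0.0002,0.0005,0],"delta_rot":[0,0,0.003],"claw":0},
    {"delta_pos":[0.0003,0.0007,0],"delta_rot":[0,0,0.004],"claw":0},
  ],
)

```text
time: 6.35
eef_pos: [0.5776, 0.1892, 0.2384]
tcp_rot: [-0.524, -0.475, 0.527, -0.47]
contact_force: [-2.0, -3.2, 1.2]
opening: -0.001
```

Emit:
play_rows(
  targets=[
    {"delta_pos":[0.0002,0.0005,0],"delta_rot":[0,0,0.003],"claw":0},
    {"delta_pos":[0.0003,0.0007,0],"delta_rot":[0,0,0.004],"claw":0},
  ],
)

```text
time: 6.52
eef_pos: [0.5779, 0.1899, 0.2385]
tcp_rot: [-0.521, -0.479, 0.524, -0.474]
contact_force: [-2.7, -3.1, 1.4]
opening: -0.004
```

Run:
```python
from h import *
stop()
im=snap('wrist','w6.png')
cv2.imwrite('pics/w6b.png',cv2.resize(im[150:270,60:330],None,fx=2.9,fy=2.9,interpolation=cv2.INTER_CUBIC))
```

```text
t 6.52 p [0.5779 0.1899 0.2385] F [-2.75 -3.09  1.44] T [-0.463  0.417 -0.007] op -0.004 nang 1.478 x [-0.008  0.002 -1.   ]
push 3.33 along arm -2.45 phi -0.093
r err 0.0005 n err 0.0003
0.01 [0.0002  0.00051] 0.0032
0.02 [0.00039 0.00103] 0.0064
0.03 [0.00057 0.00155] 0.0095
0.04 [0.00075 0.00207] 0.0127
```

View pics/w6b.png

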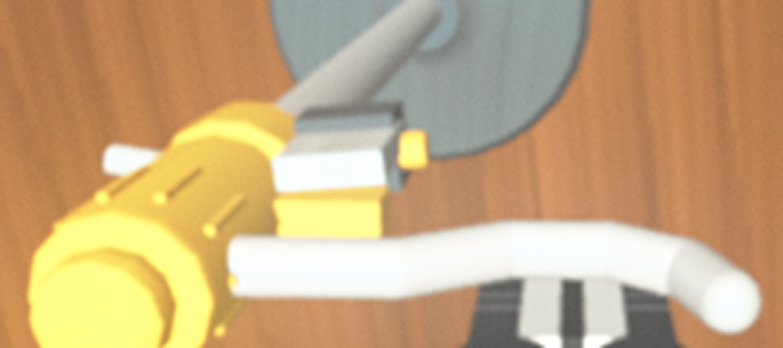

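The lug's edge (330,197) is almost on the dog's face (330,188), so about 1 mm remains. From here I'll feel forward in small steps.

Emit:
play_rows(
  targets=[
    {"delta_pos":[0.0001,0.0003,0],"delta_rot":[0,0,0.002],"claw":0},
    {"delta_pos":[0.0002,0.0005,0],"delta_rot":[0,0,0.003],"claw":0},
  ],
)

```text
time: 6.73
eef_pos: [0.5781, 0.1905, 0.2384]
tcp_rot: [-0.519, -0.481, 0.522, -0.476]
contact_force: [-2.6, -2.9, 1.2]
opening: -0.003
```

Emit:
play_rows(
  targets=[
    {"delta_pos":[0.0001,0.0003,0],"delta_rot":[0,0,0.002],"claw":0},
    {"delta_pos":[0.0002,0.0006,0],"delta_rot":[0,0,0.003],"claw":0},
  ],
)

```text
time: 6.9
eef_pos: [0.5783, 0.1911, 0.2385]
tcp_rot: [-0.516, -0.484, 0.52, -0.479]
contact_force: [-3.1, -2.9, 1.7]
opening: 0.001
```

Emit:
play_rows(
  targets=[
    {"delta_pos":[0.0001,0.0003,0],"delta_rot":[0,0,0.002],"claw":0},
    {"delta_pos":[0.0002,0.0006,0],"delta_rot":[0,0,0.003],"claw":0},
  ],
)

```text
time: 7.07
eef_pos: [0.5785, 0.1917, 0.2384]
tcp_rot: [-0.514, -0.487, 0.517, -0.481]
contact_force: [-2.8, -3.6, 1.6]
opening: 0.002
```

Emit:
play_rows(
  targets=[
    {"delta_pos":[0.0001,0.0003,0],"delta_rot":[0,0,0.002],"claw":0},
    {"delta_pos":[0.0002,0.0005,0],"delta_rot":[0,0,0.003],"claw":0},
  ],
)

```text
time: 7.23
eef_pos: [0.5787, 0.1923, 0.2384]
tcp_rot: [-0.511, -0.489, 0.515, -0.484]
contact_force: [-2.8, -3.0, 2.1]
opening: 0.001
```

Emit:
play_rows(
  targets=[
    {"delta_pos":[0.0001,0.0003,0],"delta_rot":[0,0,0.002],"claw":0},
    {"delta_pos":[0.0002,0.0006,0],"delta_rot":[0,0,0.003],"claw":0},
  ],
)

```text
time: 7.4
eef_pos: [0.5789, 0.1929, 0.2384]
tcp_rot: [-0.509, -0.492, 0.512, -0.487]
contact_force: [-2.3, -3.8, 1.5]
opening: 0.002
```

Emit:
play_rows(
  targets=[
    {"delta_pos":[0.0001,0.0003,0],"delta_rot":[0,0,0.002],"claw":0},
    {"delta_pos":[0.0002,0.0006,0],"delta_rot":[0,0,0.003],"claw":0},
  ],
)

```text
time: 7.57
eef_pos: [0.5791, 0.1935, 0.2384]
tcp_rot: [-0.506, -0.494, 0.51, -0.489]
contact_force: [-2.1, -3.8, 2.0]
opening: -0.001
```

Run:
```python
from h import *
stop()
im=snap('wrist','w7.png'); o=cv2.imread('pics/w6.png')
for i in (o,im):
    col=i[205:235,175:180].mean(1).astype(int); print([tuple(int(v) for v in r) for r in col[::1]])
```

```text
t 7.57 p [0.5791 0.1935 0.2384] F [-2.11 -3.77  1.97] T [-0.5    0.326  0.059] op -0.001 nang 1.538 x [-0.009  0.002 -1.   ]
push 3.84 along arm -1.98 phi -0.033
r err 0.0006 n err 0.0008
0.01 [0.00016 0.00053] 0.0032
0.02 [0.00032 0.00105] 0.0064
0.03 [0.00048 0.00158] 0.0095
0.04 [0.00063 0.00211] 0.0127
[(253, 253, 250), (253, 253, 250), (253, 253, 250), (253, 253, 250), (253, 253, 250), (253, 253, 250), (253, 253, 250), (254, 253, 250), (253, 253, 249), (226, 243, 248), (147, 223, 246), (109, 213, 245), (109, 210, 245), (114, 220, 248), (127, 241, 254), (141, 252, 255), (147, 253, 255), (148, 253, 255), (148, 253, 255), (147, 253, 255), (148, 253, 255), (149, 253, 255), (149, 253, 255), (148, 253, 255), (148, 253, 255), (152, 253, 255), (171, 246, 254), (201, 232, 242), (226, 234, 237), (237, 243, 244)]
[(215, 221, 221), (239, 242, 236), (252, 253, 247), (253, 254, 250), (253, 253, 250), (253, 253, 250), (253, 253, 250), (253, 253, 250), (253, 253, 250), (253, 253, 250), (254, 254, 250), (255, 254, 250), (241, 248, 248), (174, 230, 247), (127, 230, 251), (135, 248, 255), (147, 253, 255), (150, 253, 255), (151, 253, 255), (150, 253, 255), (151, 253, 255), (151, 253, 255), (151, 253, 255), (150, 253, 255), (151, 253, 255), (151, 253, 255), (160, 250, 255), (189, 240, 250), (221, 232, 238), (233, 239, 240)]
```

Emit:
play_rows(
  targets=[
    {"delta_pos":[0.0001,0.0003,0],"delta_rot":[0,0,0.002],"claw":0},
    {"delta_pos":[0.0002,0.0005,0],"delta_rot":[0,0,0.003],"claw":0},
  ],
)

```text
time: 7.78
eef_pos: [0.5793, 0.1941, 0.2384]
tcp_rot: [-0.504, -0.497, 0.508, -0.492]
contact_force: [-2.1, -2.9, 2.1]
opening: -0.0
```

Emit:
play_rows(
  targets=[
    {"delta_pos":[0.0001,0.0003,0],"delta_rot":[0,0,0.002],"claw":0},
    {"delta_pos":[0.0002,0.0005,0],"delta_rot":[0,0,0.003],"claw":0},
  ],
)

```text
time: 7.95
eef_pos: [0.5795, 0.1946, 0.2384]
tcp_rot: [-0.502, -0.499, 0.505, -0.494]
contact_force: [-2.2, -4.7, 1.6]
opening: -0.005
```

Emit:
play_rows(
  targets=[
    {"delta_pos":[0.0001,0.0002,0],"delta_rot":[0,0,0.001],"claw":0},
    {"delta_pos":[0.0001,0.0003,0],"delta_rot":[0,0,0.002],"claw":0},
  ],
)

```text
time: 8.12
eef_pos: [0.5796, 0.1948, 0.2384]
tcp_rot: [-0.5, -0.501, 0.504, -0.496]
contact_force: [-3.3, -4.0, 1.7]
opening: 0.001
```

Emit:
play_rows(
  targets=[
    {"delta_pos":[0.0,0.0002,0],"delta_rot":[0,0,0.001],"claw":0},
    {"delta_pos":[0.0001,0.0004,0],"delta_rot":[0,0,0.002],"claw":0},
  ],
)

```text
time: 8.28
eef_pos: [0.5797, 0.1949, 0.2384]
tcp_rot: [0.498, 0.502, -0.502, 0.498]
contact_force: [-2.9, -5.0, 2.5]
opening: 0.001
```

Emit:
play_rows(
  targets=[
    {"delta_pos":[0.0,0.0004,0],"delta_rot":[0,0,0.0],"claw":0},
    {"delta_pos":[0.0,0.0007,0],"delta_rot":[0,0,0.0],"claw":0},
  ],
)

```text
time: 8.45
eef_pos: [0.5797, 0.1951, 0.2384]
tcp_rot: [-0.497, -0.502, 0.502, -0.498]
contact_force: [-2.8, -6.2, 2.6]
opening: 0.003
```

Run:
```python
from h import *
stop()
```

```text
t 8.45 p [0.5797 0.1951 0.2384] F [-2.75 -6.22  2.55] T [-0.811  0.381 -0.009] op 0.003 nang 1.571 x [-0.009 -0.001 -1.   ]
push 6.22 along arm -2.75 phi 0.0
r err 0.0007 n err 0.0006
0.01 [0.00015 0.00053] 0.0032
0.02 [0.00029 0.00106] 0.0064
0.03 [0.00043 0.0016 ] 0.0095
0.04 [0.00056 0.00213] 0.0127
```

Emit:
play_rows(
  targets=[
    {"delta_pos":[0.0,0.0006,0],"delta_rot":[0,0,0.0],"claw":0},
    {"delta_pos":[0.0,0.001,0],"delta_rot":[0,0,0.0],"claw":0},
    {"delta_pos":[0.0,0.0013,0],"delta_rot":[0,0,0.0],"claw":0},
  ],
)

```text
time: 8.7
eef_pos: [0.5797, 0.1955, 0.2384]
tcp_rot: [-0.497, -0.502, 0.503, -0.499]
contact_force: [-3.4, -7.7, 2.2]
opening: -0.005
```

Emit:
play_rows(
  targets=[
    {"delta_pos":[0.0,0.001,0],"delta_rot":[0,0,0.0],"claw":0},
    {"delta_pos":[0.0,0.0014,0],"delta_rot":[0,0,0.0],"claw":0},
    {"delta_pos":[0.0,0.0018,0],"delta_rot":[0,0,0.0],"claw":0},
  ],
)

```text
time: 8.95
eef_pos: [0.5798, 0.1958, 0.2385]
tcp_rot: [-0.496, -0.501, 0.504, -0.499]
contact_force: [-3.1, -8.3, 3.0]
opening: 0.0
```

Emit:
play_rows(
  targets=[
    {"delta_pos":[0.0,0.0014,0],"delta_rot":[0,0,0.0],"claw":0},
    {"delta_pos":[0.0,0.002,0],"delta_rot":[0,0,0.0],"claw":0},
    {"delta_pos":[0.0,0.0025,0],"delta_rot":[0,0,0.0],"claw":0},
  ],
)

```text
time: 9.2
eef_pos: [0.5798, 0.1962, 0.2385]
tcp_rot: [-0.494, -0.5, 0.506, -0.501]
contact_force: [-2.8, -10.3, 2.9]
opening: -0.001
```

Run:
```python
from h import *
stop()
```

```text
t 9.2 p [0.5798 0.1962 0.2385] F [ -2.79 -10.35   2.9 ] T [-1.576e+00  4.550e-01  1.000e-03] op -0.001 nang 1.572 x [-0.011 -0.012 -1.   ]
push 10.34 along arm -2.8 phi 0.001
r err 0.0008 n err 0.0016
0.01 [0.00015 0.00053] 0.0032
0.02 [0.00029 0.00106] 0.0064
0.03 [0.00042 0.0016 ] 0.0095
0.04 [0.00056 0.00213] 0.0127
```

Emit:
play_rows(
  targets=[
    {"delta_pos":[0.0,0.002,0],"delta_rot":[0,0,0.0],"claw":0},
    {"delta_pos":[0.0,0.0026,0],"delta_rot":[0,0,0.0],"claw":0},
    {"delta_pos":[0.0,0.0031,0],"delta_rot":[0,0,0.0],"claw":0},
    {"delta_pos":[0.0,0.0031,0],"delta_rot":[0,0,0.0],"claw":0},
  ],
)

```text
time: 9.53
eef_pos: [0.5799, 0.1966, 0.2386]
tcp_rot: [-0.492, -0.499, 0.507, -0.502]
contact_force: [-3.3, -11.3, 3.6]
opening: -0.001
```

Firm contact at 11.3 N, and the hook no longer advances. I'll back off and look.

Emit:
play_rows(
  targets=[
    {"delta_pos":[0.0,-0.005,0],"delta_rot":[0,0,0.0],"claw":0},
    {"delta_pos":[0.0,-0.02,0],"delta_rot":[0,0,0.0],"claw":0},
    {"delta_pos":[0.0,-0.04,0],"delta_rot":[0,0,0.0],"claw":0},
    {"delta_pos":[0.0,-0.05,0.03],"delta_rot":[0,0,0.0],"claw":0},
    {"delta_pos":[0.0,-0.06,0.07],"delta_rot":[0,0,0.0],"claw":0},
    {"delta_pos":[0.0,-0.06,0.1],"delta_rot":[0,0,0.0],"claw":0},
    {"delta_pos":[0.0,-0.06,0.1],"delta_rot":[0,0,0.0],"claw":0},
    {"delta_pos":[0.0,-0.06,0.1],"delta_rot":[0,0,0.0],"claw":0},
  ],
)

```text
time: 10.2
eef_pos: [0.5812, 0.1365, 0.3418]
tcp_rot: [-0.494, -0.497, 0.505, -0.503]
contact_force: [-0.6, -0.3, -0.9]
opening: -0.001
```

Run:
```python
from h import *
import pickle
s,M=st()
D={}
for n in('wrist','top','side'):
    c=ctrl.calibration(n); D[n]=(c,snap(n,f'{n}_8.png'))
pickle.dump({n:D[n][0] for n in D},open('c8.pkl','wb'))
f=lambda im,x,y,w,h,s:cv2.resize(im[y:y+h,x:x+w],None,fx=s,fy=s,interpolation=cv2.INTER_CUBIC)
m=np.vstack([f(D['top'][1],140,150,100,75,4),f(D['side'][1],130,180,100,75,4)])
w=f(D['wrist'][1],0,60,200,300,2)
cv2.imwrite('pics/m8.png',np.hstack([m,w]))
```

```text
t 10.2 p [0.5812 0.1365 0.3418] F [-0.56 -0.28 -0.94] T [0.014 0.019 0.003] op -0.001 nang 1.572 x [-0.004 -0.017 -1.   ]
```

View pics/m8.png

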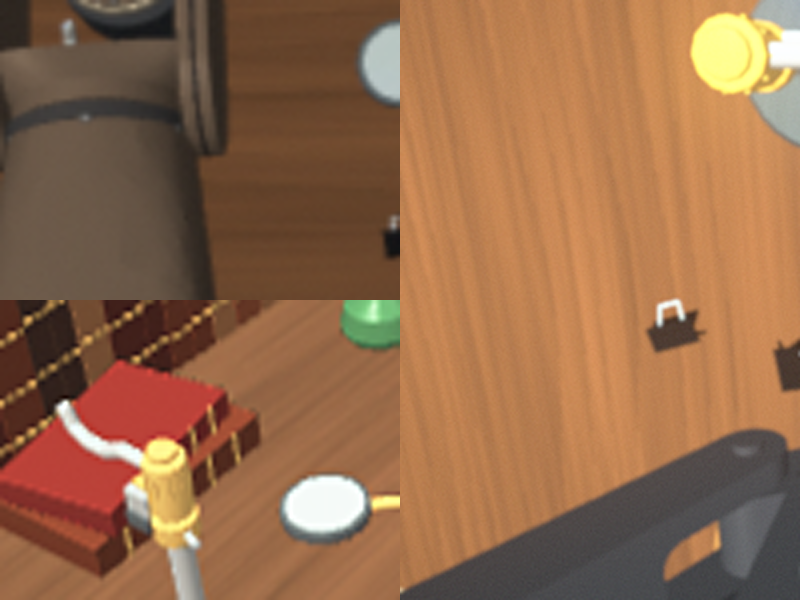

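The top crop shows the hook tip at (157,157.5) and the side crop at (146,207). The wrist picture has the cap at (162,86), with the hook pointing to the right, which is world +x.

Run:
```python
from h import *
import pickle
C=pickle.load(open('c8.pkl','rb')); im=cv2.imread('pics/wrist_8.png')
cap=atz('wrist',(162,86.5),.257,C['wrist'])
m=((im.min(2)>200)).astype(np.uint8); n,l,s,ce=cv2.connectedComponentsWithStats(m)
for i in range(1,n):
    if s[i,4]>100: print(s[i],ce[i])
i=1+np.argmax(s[1:,4]*(s[1:,1]<200)); ys,xs=np.where(l==i)
for u in range(xs.min(),xs.max(),8):
    r=ys[xs==u]; print(u,r.min(),r.max(),end='; ')
print('cap',cap, 'tipT',atz('top',(157,157.5),.25,C['top']),'tipS',atz('side',(146.25,207.5),.25,C['side']),'capS',atz('side',(130+163/4,180+148/4),.257,C['side']))
```

```text
[ 184   75  109   19 1388] [233.2240634   85.65994236]
[ 261  221   48   56 1355] [283.099631   241.67896679]
[240 231  14  46 438] [246.91780822 251.60958904]
184 83 83; 192 75 92; 200 75 92; 208 75 92; 216 81 92; 224 81 92; 232 81 92; 240 81 92; 248 81 92; 256 82 93; 264 82 92; 272 82 92; 280 82 89; 288 81 92; cap [0.5261364  0.21016959 0.257     ] tipT [0.59390903 0.20742174 0.25      ] tipS [0.59583154 0.21227944 0.25      ] capS [0.52377854 0.21062866 0.257     ]
```

Run:
```python
from h import *
import pickle
C=pickle.load(open('c8.pkl','rb'))['wrist']; A=lambda u,z:atz('wrist',u,z,C)
cap=A((162,86.5),.257); 
for u,z in(((287,86.3),.252),((248,86.6),.235),((212,86.6),.238)):
    p=A(u,z); d=p-cap; print(p.round(4),np.arctan2(d[1],d[0]).round(3),np.hypot(*d[:2]).round(4))
s,M=st(); p=s['eef_pos']
ya=-.165; P=np.array([.4715,-.2305]); yv=np.array([-np.sin(ya),np.cos(ya)])
print('grasp -70',P-.07*yv,'+70',P+.07*yv)
c=ctrl.calibration('wrist'); T=np.array(c['camera_from_world']); print((-T[:3,:3].T@T[:3,3]-p).round(3), 'q',s['qpos'].round(3))
```

```text
[0.5996 0.2105 0.252 ] 0.005 0.0735
[0.5758 0.2107 0.235 ] 0.011 0.0496
[0.5528 0.2106 0.238 ] 0.017 0.0267
t 10.35 p [0.5793 0.1367 0.3365] F [-0.48  0.27 -1.05] T [ 0.022  0.025 -0.012] op -0.001 nang 1.573 x [-0.015 -0.018 -1.   ]
grasp -70 [ 0.46000234 -0.29954928] +70 [ 0.48299766 -0.16145072]
[0.003 0.069 0.117] q [ 0.068  0.07   1.679 -0.018  1.409  0.069]
```

Run:
```python
from h import *
for z in(0,.1,.15,.2,.25): print(z,*[atz('top',np.array(u)/1.5625,z)[:2].round(3) for u in((526,395),(551,395),(500,530),(533,465))])
for z in(.1,.15,.2,.25): print('side',z,*[atz('side',np.array(u)/1.5625,z)[:2].round(3) for u in((540,248),(672,312))])
s,M=st();p=s['eef_pos']
g=np.array([.460,-.2995]); print('above',np.r_[g,.25]-p)
# rotation correction to target: tool x=-z, nang=1.405
na=np.pi/2-.165; z=-np.array([np.cos(na),np.sin(na),0]); x=np.array([0,0,-1.]); Rt=np.c_[x,np.cross(z,x),z]
print((R.from_matrix(Rt@M.T).as_rotvec()/np.pi).round(4))
```

```text
0 [ 0.36  -0.288] [ 0.359 -0.336] [ 0.111 -0.232] [ 0.229 -0.297]
0.1 [ 0.357 -0.27 ] [ 0.356 -0.314] [ 0.125 -0.218] [ 0.235 -0.278]
0.15 [ 0.355 -0.26 ] [ 0.355 -0.303] [ 0.131 -0.21 ] [ 0.238 -0.269]
0.2 [ 0.353 -0.251] [ 0.353 -0.292] [ 0.138 -0.203] [ 0.24  -0.259]
0.25 [ 0.352 -0.242] [ 0.352 -0.282] [ 0.145 -0.196] [ 0.243 -0.25 ]
side 0.1 [ 0.415 -0.453] [ 0.13  -0.373]
side 0.15 [ 0.387 -0.37 ] [ 0.126 -0.297]
side 0.2 [ 0.36  -0.287] [ 0.121 -0.22 ]
side 0.25 [ 0.332 -0.203] [ 0.117 -0.143]
t 10.35 p [0.5793 0.1367 0.3365] F [-0.48  0.27 -1.05] T [ 0.022  0.025 -0.012] op -0.001 nang 1.573 x [-0.015 -0.018 -1.   ]
above [-0.11928326 -0.43619504 -0.08653629]
[ 0.0054 -0.0051 -0.053 ]
```

Emit:
play_rows(
  newtons=80,
  targets=[
    {"delta_pos":[-0.119,-0.436,-0.03],"delta_rot":[0.0054,-0.0051,-0.053],"claw":50},
    {"delta_pos":[-0.119,-0.436,-0.03],"delta_rot":[0.0054,-0.0051,-0.053],"claw":50},
    {"delta_pos":[-0.119,-0.436,-0.03],"delta_rot":[0.0054,-0.0051,-0.053],"claw":50},
    {"delta_pos":[-0.119,-0.436,-0.03],"delta_rot":[0.0054,-0.0051,-0.053],"claw":50},
    {"delta_pos":[-0.119,-0.436,-0.03],"delta_rot":[0.0054,-0.0051,-0.053],"claw":50},
    {"delta_pos":[-0.119,-0.436,-0.03],"delta_rot":[0.0054,-0.0051,-0.053],"claw":50},
    {"delta_pos":[-0.119,-0.436,-0.03],"delta_rot":[0.0054,-0.0051,-0.053],"claw":50},
    {"delta_pos":[-0.119,-0.436,-0.03],"delta_rot":[0.0054,-0.0051,-0.053],"claw":50},
    {"delta_pos":[-0.119,-0.436,-0.03],"delta_rot":[0.0054,-0.0051,-0.053],"claw":50},
    {"delta_pos":[-0.119,-0.436,-0.03],"delta_rot":[0.0054,-0.0051,-0.053],"claw":50},
    {"delta_pos":[-0.119,-0.436,-0.03],"delta_rot":[0.0054,-0.0051,-0.053],"claw":50},
    {"delta_pos":[-0.119,-0.436,-0.03],"delta_rot":[0.0054,-0.0051,-0.053],"claw":50},
    {"delta_pos":[-0.119,-0.436,-0.06],"delta_rot":[0.0054,-0.0051,-0.053],"claw":50},
    {"delta_pos":[-0.119,-0.436,-0.0865],"delta_rot":[0.0054,-0.0051,-0.053],"claw":50},
    {"delta_pos":[-0.119,-0.436,-0.0865],"delta_rot":[0.0054,-0.0051,-0.053],"claw":50},
    {"delta_pos":[-0.119,-0.436,-0.0865],"delta_rot":[0.0054,-0.0051,-0.053],"claw":50},
  ],
)

```text
time: 11.68
eef_pos: [0.4594, -0.2977, 0.247]
tcp_rot: [-0.539, -0.46, 0.539, -0.455]
contact_force: [0.4, -0.5, 0.6]
opening: 0.586
```

Run:
```python
from h import *
import pickle
s,M=st(); c=ctrl.calibration('wrist'); im=snap('wrist','w9.png'); pickle.dump(c,open('c9.pkl','wb'))
cv2.imwrite('pics/w9b.png',cv2.resize(im,(768,576),interpolation=cv2.INTER_CUBIC))
ya=-.165; P=np.array([.4715,-.2305]); yv=np.array([-np.sin(ya),np.cos(ya)]);xv=np.array([yv[1],-yv[0]])
pts=[np.r_[P+a*xv+b*yv,.158] for a in(-.005,.005) for b in(-.09,.09)]+[np.r_[P,.2105]]
print((proj('wrist',pts,c)*1.5).round(0))
```

```text
t 11.68 p [ 0.4594 -0.2977  0.247 ] F [ 0.38 -0.5   0.6 ] T [ 0.035 -0.028  0.021] op 0.586 nang 1.407 x [-0.005  0.005 -1.   ]
[[ 375.  356.]
 [ 373. -112.]
 [ 397.  356.]
 [ 401. -112.]
 [ 386.  148.]]
```

View pics/w9b.png

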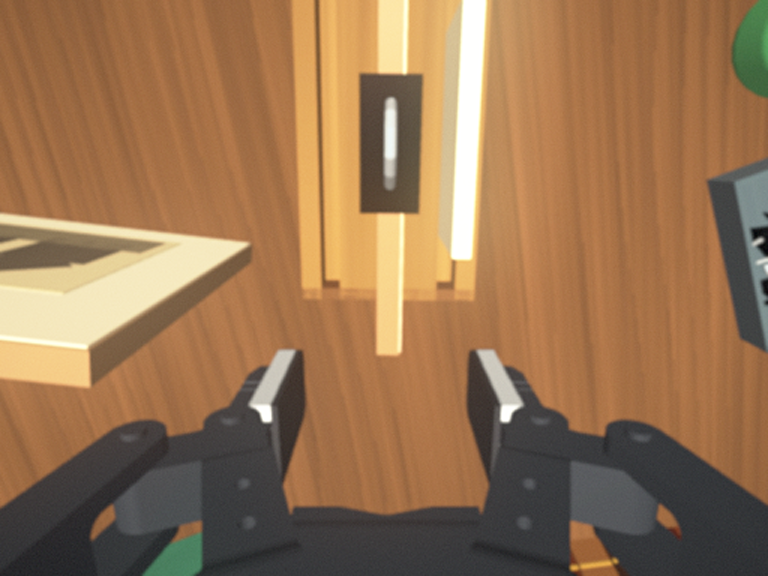

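The wrist view shows the print's top edge at u=376–402 (v=355), the clip centre at (391,143), and the fingers straddling the edge centred at u=386. The edge is about 1.5 mm off in +x. Descending and closing.

Emit:
play_rows(
  newtons=80,
  targets=[
    {"delta_pos":[0.002,-0.001,-0.03],"delta_rot":[0,0,0],"claw":50},
    {"delta_pos":[0.002,-0.001,-0.06],"delta_rot":[0,0,0],"claw":50},
    {"delta_pos":[0.002,-0.001,-0.08],"delta_rot":[0,0,0],"claw":50},
    {"delta_pos":[0.002,-0.001,-0.091],"delta_rot":[0,0,0],"claw":50},
    {"delta_pos":[0.002,-0.001,-0.091],"delta_rot":[0,0,0],"claw":50},
    {"delta_pos":[0.002,-0.001,-0.091],"delta_rot":[0,0,0],"claw":50},
    {"delta_pos":[0.002,-0.001,-0.091],"delta_rot":[0,0,0],"claw":30},
    {"delta_pos":[0.002,-0.001,-0.091],"delta_rot":[0,0,0],"claw":18},
  ],
)

```text
time: 12.4
eef_pos: [0.4635, -0.3004, 0.1609]
tcp_rot: [0.539, 0.457, -0.539, 0.458]
contact_force: [0.6, -0.0, -0.1]
opening: 0.314
```

Emit:
play_rows(
  newtons=80,
  targets=[
    {"delta_pos":[0,0,0],"delta_rot":[0,0,0],"claw":12},
    {"delta_pos":[0,0,0],"delta_rot":[0,0,0],"claw":5},
    {"delta_pos":[0,0,0],"delta_rot":[0,0,0],"claw":0},
    {"delta_pos":[0,0,0],"delta_rot":[0,0,0],"claw":0},
    {"delta_pos":[0,0,0],"delta_rot":[0,0,0],"claw":0},
    {"delta_pos":[0,0,0],"delta_rot":[0,0,0],"claw":0},
  ],
)

```text
time: 12.9
eef_pos: [0.4633, -0.301, 0.1629]
tcp_rot: [-0.539, -0.457, 0.54, -0.458]
contact_force: [-3.1, 1.4, 5.2]
opening: 0.1
```

Run:
```python
from h import *
s,M=st()
```

```text
t 12.9 p [ 0.4633 -0.301   0.1629] F [-3.06  1.41  5.2 ] T [ 0.203  0.837 -0.016] op 0.1 nang 1.407 x [ 0.001 -0.003 -1.   ]
```

Emit:
play_rows(
  newtons=90,
  targets=[
    {"delta_pos":[0,0,0.004],"delta_rot":[0,0,0],"claw":0},
    {"delta_pos":[0,0,0.01],"delta_rot":[0,0,0],"claw":0},
    {"delta_pos":[0,0,0.018],"delta_rot":[0,0,0],"claw":0},
    {"delta_pos":[0,0,0.026],"delta_rot":[0,0,0],"claw":0},
    {"delta_pos":[0,0,0.035],"delta_rot":[0,0,0],"claw":0},
    {"delta_pos":[0,0,0.045],"delta_rot":[0,0,0],"claw":0},
    {"delta_pos":[0,0,0.06],"delta_rot":[0,0,0],"claw":0},
    {"delta_pos":[0,0,0.08],"delta_rot":[0,0,0],"claw":0},
    {"delta_pos":[0,0,0.1],"delta_rot":[0,0,0],"claw":0},
    {"delta_pos":[0,0,0.12],"delta_rot":[0,0,0],"claw":0},
    {"delta_pos":[0,0,0.13],"delta_rot":[0,0,0],"claw":0},
    {"delta_pos":[0,0,0.13],"delta_rot":[0,0,0],"claw":0},
    {"delta_pos":[0,0,0.13],"delta_rot":[0,0,0],"claw":0},
  ],
)

```text
time: 13.98
eef_pos: [0.4636, -0.3011, 0.2935]
tcp_rot: [-0.539, -0.456, 0.539, -0.459]
contact_force: [0.4, 1.5, -2.1]
opening: 0.092
```

Run:
```python
from h import *
import pickle
s,M=st(); c=ctrl.calibration('wrist'); w=snap('wrist','w10.png'); pickle.dump(c,open('c10.pkl','wb'))
a=snap('side','side10.png')
# loop: bright low-saturation blob within the black clip region
r=w[40:170,235:290]; m=(r.min(2)>170).astype(np.uint8)
n,l,stt,ce=cv2.connectedComponentsWithStats(m)
for i in range(1,n):
    if stt[i,4]>15: print('bright',stt[i,:2]+[235,40],stt[i,2:],ce[i]+[235,40])
d=(r.max(2)<60).astype(np.uint8); ys,xs=np.where(d); 
if len(xs): print('dark',np.percentile(xs,[2,50,98])+235,np.percentile(ys,[2,50,98])+40)
o=cv2.imread('pics/w9.png')[40:170,235:290]; ys,xs=np.where(o.max(2)<60); print('dark before',np.percentile(xs,[2,50,98])+235,np.percentile(ys,[2,50,98])+40)
f=lambda im,x,y,w_,h,s_:cv2.resize(im[y:y+h,x:x+w_],None,fx=s_,fy=s_,interpolation=cv2.INTER_CUBIC)
cv2.imwrite('pics/m10.png',np.hstack([f(w,150,0,200,300,2),f(a,240,70,200,300,2)]))
```

```text
t 13.98 p [ 0.4636 -0.3011  0.2935] F [ 0.4   1.45 -2.13] T [-0.149  0.008  0.023] op 0.092 nang 1.407 x [ 0.002 -0.004 -1.   ]
bright [252  40] [  18   83 1348] [260.12091988  78.42433234]
bright [269 163] [ 4  7 27] [270.55555556 166.11111111]Traceback (most recent call last):
  File "<stdin>", line 12, in <module>
    return _quantile_unchecked(
        a, q, axis, out, overwrite_input, method, keepdims, weights)
    return _ureduce(a,
                    func=_quantile_ureduce_func,
    ...<5 lines>...
                    overwrite_input=overwrite_input,
                    method=method)
    r = func(a, **kwargs)
    result = _quantile(arr,
                       quantiles=q,
    ...<2 lines>...
                       out=out,
                       weights=wgt)
    previous = arr[previous_indexes]
               ~~~^^^^^^^^^^^^^^^^^^
IndexError: index 0 is out of bounds for axis 0 with size 0
```

Run:
```python
from h import *
import pickle
c=pickle.load(open('c10.pkl','rb')); w=cv2.imread('pics/w10.png')
m=(w[:200].min(2)>150).astype(np.uint8); n,l,s,ce=cv2.connectedComponentsWithStats(m)
for i in range(1,n):
    if s[i,4]>100: print('bright',s[i],ce[i].round(1))
i=l[78,260]; ys,xs=np.where(l==i)
for v in range(ys.min(),ys.max()+1,6): r=xs[ys==v]; print(v,r.min(),r.max(),end='; ')
p=np.array([.4636,-.3011,.2935]); na=1.407; yv=np.array([np.cos(na),np.sin(na)]); xv=np.array([yv[1],-yv[0]])
print('fx',c['fx'])
dz=.2087-.1629
for b in(.066,.07,.074):
    for name,dy,z in(('topwire',0,dz+.0036),('side+',.0133,dz-.026),('side-',-.0133,dz-.026),('edge end',-.09,.158-.1629)):
        q=np.r_[p[:2]+(b+dy)*yv,p[2]+z]; print(b,name,proj('wrist',q,c)[0].round(1))
dd=(w[:260].max(2)<55); 
for v in range(100,260,10): r=np.where(dd[v,200:320])[0]+200; print(v,(r.min(),r.max()) if len(r) else None,end=' ')
```

```text
bright [ 292    6   15  153 1579] [298.5  79. ]
bright [ 252   15   18  121 1861] [260.1  70.3]
bright [   0  132  169   68 6077] [ 70.8 170.2]
bright [495 134  17  14 139] [502.7 140.8]
bright [468 158  17  19 137] [476.4 165. ]
bright [ 245  162   29   38 1000] [258.8 181.2]
15 257 262; 21 253 266; 27 252 268; 33 252 268; 39 252 269; 45 252 269; 51 252 269; 57 252 269; 63 252 269; 69 252 269; 75 252 269; 81 252 269; 87 252 269; 93 252 268; 99 252 268; 105 252 267; 111 253 267; 117 253 267; 123 254 263; 129 255 259; 135 258 258; fx 329.4014478693256
0.066 topwire [253.1 105.9]
0.066 side+ [253.9  54.7]
0.066 side- [254.  150.3]
0.066 edge end [254.7 318.4]
0.07 topwire [253.   85.1]
0.07 side+ [253.8  39. ]
0.07 side- [254.  136.8]
0.07 edge end [254.7 310.4]
0.074 topwire [253.   63.6]
0.074 side+ [253.8  23. ]
0.074 side- [254.  123.1]
0.074 edge end [254.6 302.3]
100 None 110 None 120 None 130 None 140 None 150 None 160 None 170 None 180 None 190 None 200 None 210 None 220 None 230 None 240 None 250 None
```

Emit:
play_rows(
  targets=[
    {"delta_pos":[0.022,0.025,0],"delta_rot":[0,0,0.01],"claw":0},
    {"delta_pos":[0.045,0.05,0],"delta_rot":[0,0,0.02],"claw":0},
    {"delta_pos":[0.068,0.075,0],"delta_rot":[0,0,0.03],"claw":0},
    {"delta_pos":[0.09,0.1,0],"delta_rot":[0,0,0.04],"claw":0},
    {"delta_pos":[0.112,0.125,0],"delta_rot":[0,0,0.05],"claw":0},
    {"delta_pos":[0.135,0.15,0],"delta_rot":[0,0,0.0554],"claw":0},
    {"delta_pos":[0.158,0.175,0],"delta_rot":[0,0,0.0554],"claw":0},
    {"delta_pos":[0.1755,0.2,0],"delta_rot":[0,0,0.0554],"claw":0},
    {"delta_pos":[0.1755,0.225,0],"delta_rot":[0,0,0.0554],"claw":0},
    {"delta_pos":[0.1755,0.255,0],"delta_rot":[0,0,0.0554],"claw":0},
    {"delta_pos":[0.1755,0.285,0],"delta_rot":[0,0,0.0554],"claw":0},
    {"delta_pos":[0.1755,0.315,0],"delta_rot":[0,0,0.0554],"claw":0},
    {"delta_pos":[0.1755,0.345,0],"delta_rot":[0,0,0.0554],"claw":0},
    {"delta_pos":[0.1755,0.375,0],"delta_rot":[0,0,0.0554],"claw":0},
    {"delta_pos":[0.1755,0.4,0],"delta_rot":[0,0,0.0554],"claw":0},
    {"delta_pos":[0.1755,0.42,0],"delta_rot":[0,0,0.0554],"claw":0},
    {"delta_pos":[0.1755,0.43,0],"delta_rot":[0,0,0.0554],"claw":0},
    {"delta_pos":[0.1755,0.4384,0],"delta_rot":[0,0,0.0554],"claw":0},
    {"delta_pos":[0.1755,0.4384,0],"delta_rot":[0,0,0.0554],"claw":0},
    {"delta_pos":[0.1755,0.4384,0],"delta_rot":[0,0,0.0554],"claw":0},
  ],
)

```text
time: 15.75
eef_pos: [0.6382, 0.1373, 0.2905]
tcp_rot: [0.496, 0.503, -0.498, 0.503]
contact_force: [-0.5, -0.8, -2.0]
opening: 0.094
```

```bash
cat >> h.py <<'E'
def seat():
    s,M=st(); p=s['eef_pos']; y=-M[:,2]; x=-M[:,1]*np.sign(-M[0,1]); l=p+.0735*y+.0016*x+np.array([0,0,.0458]); print('loop',l.round(4),'to seat',(np.array([.579,.2108,.237])-l).round(4)); return s,M,l
E
python3 - <<'E'
from h import *
import pickle
s,M,l=seat()
na=1.581; z=-np.array([np.cos(na),np.sin(na),0]); x=np.array([0,0,-1.]); Rt=np.c_[x,np.cross(z,x),z]
print('rotfix',(R.from_matrix(Rt@M.T).as_rotvec()/np.pi).round(4))
c=ctrl.calibration('wrist'); w=snap('wrist','w11.png'); pickle.dump(c,open('c11.pkl','wb'))
print('proj seat/tip/cap',proj('wrist',[[.579,.2108,.237],[.6,.2105,.252],[.526,.2102,.257]],c).round(1),'loop',proj('wrist',l,c).round(1))
m=(w[:200].min(2)>150).astype(np.uint8); n,lb,sc,ce=cv2.connectedComponentsWithStats(m)
for i in range(1,n):
    if sc[i,4]>60: print('bright',sc[i],ce[i].round(1))
E
```

```text
t 15.75 p [0.6382 0.1373 0.2905] F [-0.55 -0.76 -2.03] T [-0.138 -0.012  0.037] op 0.094 nang 1.581 x [-0.002 -0.002 -1.   ]
loop [0.6391 0.2108 0.3361] to seat [-0.0601  0.     -0.0991]
rotfix [ 0.0006 -0.0006 -0.    ]
proj seat/tip/cap [[137.5  85.6]
 [172.3  85.3]
 [  0.7  83.6]] loop [[259.7  67.3]]
bright [ 252   15   18  121 1840] [260.1  69.8]
bright [  43   41  165  101 7852] [144.3  88.7]
bright [409 157  11  43 180] [414.  179.4]
bright [ 245  162   28   38 1000] [258.7 181.3]
```

Run:
```python
from h import *
w=cv2.imread('pics/w11.png'); m=(w[:200].min(2)>150)
for u in range(45,210,12):
    r=np.where(m[:,u])[0]; g=np.split(r,np.where(np.diff(r)>1)[0]+1); print(u,[(int(k[0]),int(k[-1])) for k in g if len(k)],end='; ')
```

```text
45 [(77, 91)]; 57 [(77, 93)]; 69 [(71, 93)]; 81 [(70, 94)]; 93 [(71, 94)]; 105 [(71, 72), (78, 94)]; 117 [(66, 94), (101, 110)]; 129 [(51, 69), (71, 95), (101, 126)]; 141 [(45, 95), (101, 135)]; 153 [(42, 53), (55, 96), (102, 104), (111, 140)]; 165 [(43, 47), (49, 49), (51, 52), (54, 101), (113, 116), (118, 133), (135, 136), (138, 140)]; 177 [(47, 95), (97, 116), (119, 122), (125, 129), (131, 131), (133, 136), (139, 139)]; 189 [(56, 63), (65, 81), (86, 86), (88, 88), (90, 92), (94, 133)]; 201 [(71, 79), (81, 85), (87, 88), (90, 116), (118, 119)];
```

Emit:
play_rows(
  targets=[
    {"delta_pos":[0,0,-0.02],"delta_rot":[0,0,0],"claw":0},
    {"delta_pos":[0,0,-0.04],"delta_rot":[0,0,0],"claw":0},
    {"delta_pos":[0,0,-0.055],"delta_rot":[0,0,0],"claw":0},
    {"delta_pos":[0,0,-0.067],"delta_rot":[0,0,0],"claw":0},
    {"delta_pos":[0,0,-0.0755],"delta_rot":[0,0,0],"claw":0},
    {"delta_pos":[0,0,-0.0755],"delta_rot":[0,0,0],"claw":0},
    {"delta_pos":[0,0,-0.0755],"delta_rot":[0,0,0],"claw":0},
    {"delta_pos":[0,0,-0.0755],"delta_rot":[0,0,0],"claw":0},
  ],
)

```text
time: 16.47
eef_pos: [0.6392, 0.1366, 0.2167]
tcp_rot: [0.497, 0.502, -0.498, 0.503]
contact_force: [-0.6, 0.1, -0.9]
opening: 0.096
```

Run:
```python
from h import *
import pickle
s,M,l=seat(); c=ctrl.calibration('wrist'); w=snap('wrist','w12.png'); a=snap('side','side12.png')
print('proj seat/tip/cap/loop',proj('wrist',[[.579,.2108,.237],[.6,.2105,.252],[.526,.2102,.257],l],c).round(1))
print('side tip/seat/loop/cap',proj('side',[[.6,.2105,.252],[.579,.2108,.237],l,[.526,.2102,.257]]).round(1))
f=lambda im,x,y,w_,h,s_:cv2.resize(im[y:y+h,x:x+w_],None,fx=s_,fy=s_,interpolation=cv2.INTER_CUBIC)
cv2.imwrite('pics/m12.png',np.hstack([f(w,0,0,300,250,1.8)[:600,:400] if 0 else f(w,0,0,320,240,1.25)[:300],f(a,100,130,100,75,4)]))
```

```text
t 16.47 p [0.6392 0.1366 0.2167] F [-0.55  0.13 -0.88] T [-0.144  0.01  -0.032] op 0.096 nang 1.58 x [ 0.001 -0.002 -1.   ]
loop [0.6401 0.2101 0.2624] to seat [-0.0611  0.0007 -0.0254]
proj seat/tip/cap/loop [[  41.1   71.5]
 [  90.3   68.2]
 [-255.5   64.1]
 [ 260.3   67.3]]
side tip/seat/loop/cap [[145.4 205.6]
 [153.4 214.8]
 [131.9 195.2]
 [170.1 216.5]]
```

Run:
```python
from h import *
w=cv2.imread('pics/w12.png'); m=(w[:200].min(2)>170)
for u in range(0,150,8):
    r=np.where(m[:,u])[0]; g=np.split(r,np.where(np.diff(r)>1)[0]+1); print(u,[(int(k[0]),int(k[-1])) for k in g if len(k)>3],end='; ')
print()
for u in (80,90,96): print([tuple(map(int,x)) for x in w[44:96:4,u]])
```

```text
0 [(60, 86)]; 8 [(60, 86)]; 16 [(60, 86)]; 24 [(61, 88)]; 32 [(61, 88)]; 40 [(61, 88)]; 48 [(61, 88)]; 56 [(61, 89)]; 64 [(61, 89)]; 72 [(61, 89)]; 80 [(60, 89)]; 88 [(55, 88)]; 96 [(55, 88)]; 104 [(58, 83)]; 112 [(83, 86)]; 120 [(81, 86)]; 128 [(83, 87)]; 136 []; 144 []; 
[(103, 147, 203), (101, 144, 201), (102, 143, 201), (109, 148, 200), (181, 194, 203), (252, 254, 253), (252, 253, 252), (250, 252, 251), (243, 247, 248), (243, 247, 248), (228, 235, 236), (180, 186, 185), (141, 147, 148)]
[(151, 160, 171), (177, 178, 161), (181, 180, 164), (238, 243, 242), (254, 255, 254), (254, 255, 253), (255, 254, 252), (254, 254, 252), (253, 254, 253), (247, 251, 250), (222, 228, 228), (173, 183, 182), (139, 144, 145)]
[(184, 182, 166), (180, 179, 162), (181, 182, 164), (228, 234, 233), (251, 253, 253), (253, 254, 253), (253, 254, 252), (251, 253, 252), (248, 251, 251), (239, 245, 245), (215, 222, 223), (173, 179, 181), (138, 144, 143)]
```

Emit:
play_rows(
  targets=[
    {"delta_pos":[-0.005,0,-0.001],"delta_rot":[0,0,0],"claw":0},
    {"delta_pos":[-0.01,0,-0.002],"delta_rot":[0,0,0],"claw":0},
    {"delta_pos":[-0.015,0,-0.0025],"delta_rot":[0,0,0],"claw":0},
    {"delta_pos":[-0.02,0,-0.0025],"delta_rot":[0,0,0],"claw":0},
    {"delta_pos":[-0.025,0,-0.0025],"delta_rot":[0,0,0],"claw":0},
    {"delta_pos":[-0.028,0,-0.0025],"delta_rot":[0,0,0],"claw":0},
    {"delta_pos":[-0.03,0,-0.0025],"delta_rot":[0,0,0],"claw":0},
    {"delta_pos":[-0.03,0,-0.0025],"delta_rot":[0,0,0],"claw":0},
  ],
)

```text
time: 17.23
eef_pos: [0.6087, 0.1369, 0.2145]
tcp_rot: [0.497, 0.502, -0.498, 0.503]
contact_force: [0.8, 1.2, -2.2]
opening: 0.092
```

Run:
```python
from h import *
s,M,l=seat(); c=ctrl.calibration('wrist'); w=snap('wrist','w13.png'); a=snap('side','side13.png')
cv2.imwrite('pics/m13.png',np.hstack([cv2.resize(w[0:150,130:330],(400,300)),cv2.resize(a[170:245,90:190],(400,300))]))
print('tip,seat,loop',proj('wrist',[[.6,.2095,.252],[.579,.2098,.237],l],c).round(1))
```

```text
t 17.23 p [0.6087 0.1369 0.2145] F [ 0.75  1.16 -2.17] T [-0.083  0.021 -0.001] op 0.092 nang 1.58 x [ 0.001 -0.002 -1.   ]
loop [0.6096 0.2104 0.2602] to seat [-0.0306  0.0004 -0.0232]
tip,seat,loop [[218.3  74.5]
 [147.9  76.8]
 [260.4  67.3]]
```

View pics/m13.png

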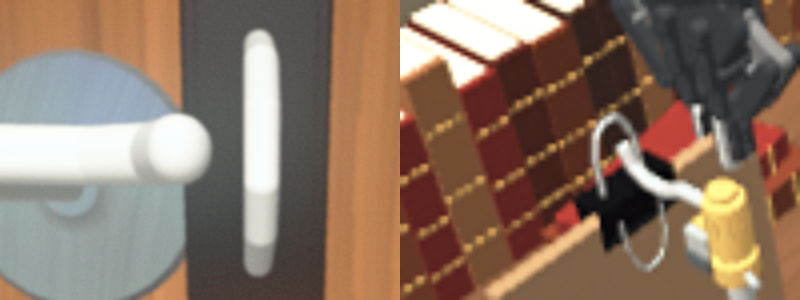

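The side view shows the hook tip inside the loop's opening, and the wrist view shows the tip centred on the loop (crop (178,150) against the loop span 30–275). I'll insert the rest of the way.

Emit:
play_rows(
  targets=[
    {"delta_pos":[-0.004,-0.0003,0],"delta_rot":[0,0,0],"claw":0},
    {"delta_pos":[-0.008,-0.0006,0],"delta_rot":[0,0,0],"claw":0},
    {"delta_pos":[-0.012,-0.0006,0],"delta_rot":[0,0,0],"claw":0},
    {"delta_pos":[-0.016,-0.0007,0],"delta_rot":[0,0,0],"claw":0},
    {"delta_pos":[-0.02,-0.0008,0],"delta_rot":[0,0,0],"claw":0},
    {"delta_pos":[-0.024,-0.0008,0],"delta_rot":[0,0,0],"claw":0},
    {"delta_pos":[-0.028,-0.0008,0],"delta_rot":[0,0,0],"claw":0},
    {"delta_pos":[-0.0306,-0.0008,0],"delta_rot":[0,0,0],"claw":0},
    {"delta_pos":[-0.0306,-0.0008,0],"delta_rot":[0,0,0],"claw":0},
    {"delta_pos":[-0.0306,-0.0008,0],"delta_rot":[0,0,0],"claw":0},
  ],
)

```text
time: 18.17
eef_pos: [0.5786, 0.1361, 0.2147]
tcp_rot: [0.498, 0.501, -0.497, 0.503]
contact_force: [0.6, -0.8, -2.5]
opening: 0.091
```

Run:
```python
from h import *
s,M,l=seat(); w=snap('wrist','w14.png'); m=(w[:200].min(2)>170)
for u in (180,200,220,235,245,280,300,310,320):
    r=np.where(m[:,u])[0]; g=np.split(r,np.where(np.diff(r)>1)[0]+1); print(u,[(int(k[0]),int(k[-1])) for k in g if len(k)>3],end='; ')
```

```text
t 18.17 p [0.5786 0.1361 0.2147] F [ 0.56 -0.81 -2.54] T [-0.102  0.047 -0.056] op 0.091 nang 1.58 x [ 0.002 -0.002 -1.   ]
loop [0.5795 0.2096 0.2604] to seat [-0.0005  0.0012 -0.0234]
180 [(56, 81)]; 200 [(58, 81)]; 220 [(59, 82)]; 235 [(60, 84)]; 245 [(61, 84)]; 280 [(61, 84)]; 300 [(60, 84)]; 310 [(60, 84)]; 320 [(60, 70)];
```

Emit:
play_rows(
  targets=[
    {"delta_pos":[0,0.0002,-0.004],"delta_rot":[0,0,0],"claw":0},
    {"delta_pos":[0,0.0002,-0.008],"delta_rot":[0,0,0],"claw":0},
    {"delta_pos":[0,0.0002,-0.012],"delta_rot":[0,0,0],"claw":0},
    {"delta_pos":[0,0.0002,-0.016],"delta_rot":[0,0,0],"claw":0},
    {"delta_pos":[0,0.0002,-0.019],"delta_rot":[0,0,0],"claw":0},
    {"delta_pos":[0,0.0002,-0.02],"delta_rot":[0,0,0],"claw":0},
    {"delta_pos":[0,0.0002,-0.02],"delta_rot":[0,0,0],"claw":0},
  ],
)

```text
time: 18.8
eef_pos: [0.5785, 0.1362, 0.194]
tcp_rot: [0.497, 0.502, -0.498, 0.503]
contact_force: [-0.7, 0.5, -2.2]
opening: 0.098
```

Run:
```python
from h import *
seat()
```

```text
t 18.8 p [0.5785 0.1362 0.194 ] F [-0.66  0.49 -2.21] T [-0.123 -0.019 -0.001] op 0.098 nang 1.58 x [ 0.001 -0.002 -1.   ]
loop [0.5794 0.2097 0.2397] to seat [-0.0004  0.0011 -0.0027]
```

Emit:
play_rows(
  targets=[
    {"delta_pos":[0,0,-0.001],"delta_rot":[0,0,0],"claw":0},
    {"delta_pos":[0,0,-0.002],"delta_rot":[0,0,0],"claw":0},
    {"delta_pos":[0,0,-0.002],"delta_rot":[0,0,0],"claw":0},
  ],
)

```text
time: 19.05
eef_pos: [0.5785, 0.1362, 0.1919]
tcp_rot: [0.497, 0.502, -0.498, 0.503]
contact_force: [0.4, 1.4, -3.0]
opening: 0.095
```

Emit:
play_rows(
  targets=[
    {"delta_pos":[0,0,-0.0005],"delta_rot":[0,0,0],"claw":0},
    {"delta_pos":[0,0,-0.001],"delta_rot":[0,0,0],"claw":0},
    {"delta_pos":[0,0,-0.001],"delta_rot":[0,0,0],"claw":0},
  ],
)

```text
time: 19.3
eef_pos: [0.5786, 0.1363, 0.1912]
tcp_rot: [0.498, 0.502, -0.498, 0.503]
contact_force: [0.5, 0.1, -1.7]
opening: 0.092
```

Run:
```python
from h import *
seat()
```

```text
t 19.3 p [0.5786 0.1363 0.1912] F [ 0.53  0.09 -1.71] T [-0.061  0.036  0.064] op 0.092 nang 1.58 x [ 0.001 -0.001 -1.   ]
loop [0.5795 0.2098 0.2369] to seat [-0.0005  0.001   0.0001]
```

Emit:
play_rows(
  targets=[
    {"delta_pos":[0,0,-0.0005],"delta_rot":[0,0,0],"claw":0},
    {"delta_pos":[0,0,-0.001],"delta_rot":[0,0,0],"claw":0},
    {"delta_pos":[0,0,-0.001],"delta_rot":[0,0,0],"claw":0},
  ],
)

```text
time: 19.55
eef_pos: [0.5788, 0.1365, 0.1907]
tcp_rot: [0.498, 0.502, -0.497, 0.503]
contact_force: [-1.1, 0.6, 1.0]
opening: 0.095
```

Run:
```python
from h import *
seat()
```

```text
t 19.55 p [0.5788 0.1365 0.1907] F [-1.1   0.62  1.02] T [0.11  0.081 0.024] op 0.095 nang 1.58 x [ 0.002 -0.001 -1.   ]
loop [0.5797 0.21   0.2364] to seat [-0.0007  0.0008  0.0006]
```

The hook now carries the weight (Fz went from -2.5 to +1.0 N, and the moment has gone). Releasing gently.

Emit:
play_rows(
  newtons=20,
  targets=[
    {"delta_pos":[0,0,0],"delta_rot":[0,0,0],"claw":8},
    {"delta_pos":[0,0,0],"delta_rot":[0,0,0],"claw":10},
    {"delta_pos":[0,0,0],"delta_rot":[0,0,0],"claw":12},
    {"delta_pos":[0,0,0],"delta_rot":[0,0,0],"claw":14},
    {"delta_pos":[0,0,0],"delta_rot":[0,0,0],"claw":17},
    {"delta_pos":[0,0,0],"delta_rot":[0,0,0],"claw":20},
    {"delta_pos":[0,0,0],"delta_rot":[0,0,0],"claw":25},
    {"delta_pos":[0,0,0],"delta_rot":[0,0,0],"claw":32},
    {"delta_pos":[0,0,0],"delta_rot":[0,0,0],"claw":40},
    {"delta_pos":[0,0,0],"delta_rot":[0,0,0],"claw":40},
    {"delta_pos":[0,0,0],"delta_rot":[0,0,0],"claw":40},
    {"delta_pos":[0,0,0],"delta_rot":[0,0,0],"claw":40},
  ],
)

```text
time: 20.55
eef_pos: [0.5788, 0.1365, 0.1907]
tcp_rot: [0.498, 0.502, -0.497, 0.503]
contact_force: [0.8, -0.3, 0.3]
opening: 0.469
```

Run:
```python
from h import *
import time
st(); w=snap('wrist','w15.png'); b=snap('wrist','w15b.png'); print('diff',np.abs(w[:150].astype(int)-b[:150]).mean().round(2))
m=(w[:200].min(2)>150).astype(np.uint8); n,lb,sc,ce=cv2.connectedComponentsWithStats(m)
for i in range(1,n):
    if sc[i,4]>150: print('bright',sc[i],ce[i].round(1))
# print edge near gripper: wood band columns at rows 200..
hsv=cv2.cvtColor(w,cv2.COLOR_BGR2HSV)
for v in (190,210,230,250): print(v,[int(x) for x in w[v,220:300:5,2]])
```

```text
t 20.55 p [0.5788 0.1365 0.1907] F [ 0.82 -0.28  0.26] T [ 0.018 -0.008  0.005] op 0.469 nang 1.58 x [ 0.002 -0.001 -1.   ]
diff 1.72
bright [   25    14   379   108 15077] [211.3  61.2]
190 [160, 162, 169, 173, 174, 232, 240, 240, 240, 239, 253, 159, 150, 165, 173, 165]
210 [165, 165, 174, 174, 171, 231, 240, 241, 240, 239, 255, 160, 149, 164, 173, 164]
230 [162, 163, 172, 174, 173, 231, 239, 239, 240, 239, 255, 159, 150, 162, 171, 166]
250 [164, 163, 170, 171, 170, 232, 238, 238, 239, 238, 255, 157, 149, 164, 169, 167]
```

Emit:
play_rows(
  targets=[
    {"delta_pos":[0,0,0.004],"delta_rot":[0,0,0],"claw":40},
    {"delta_pos":[0,0,0.012],"delta_rot":[0,0,0],"claw":40},
    {"delta_pos":[0,0,0.022],"delta_rot":[0,0,0],"claw":40},
    {"delta_pos":[0,0,0.035],"delta_rot":[0,0,0],"claw":40},
    {"delta_pos":[0,0,0.055],"delta_rot":[0,0,0],"claw":40},
    {"delta_pos":[0,0,0.08],"delta_rot":[0,0,0],"claw":40},
    {"delta_pos":[0,0,0.11],"delta_rot":[0,0,0],"claw":40},
    {"delta_pos":[0,-0.03,0.13],"delta_rot":[0,0,0],"claw":40},
    {"delta_pos":[0,-0.065,0.13],"delta_rot":[0,0,0],"claw":40},
    {"delta_pos":[0,-0.1,0.13],"delta_rot":[0,0,0],"claw":40},
    {"delta_pos":[0,-0.14,0.13],"delta_rot":[0,0,0],"claw":40},
    {"delta_pos":[0,-0.18,0.13],"delta_rot":[0,0,0],"claw":40},
    {"delta_pos":[0,-0.2,0.13],"delta_rot":[0,0,0],"claw":40},
    {"delta_pos":[0,-0.2,0.13],"delta_rot":[0,0,0],"claw":40},
    {"delta_pos":[0,-0.2,0.13],"delta_rot":[0,0,0],"claw":40},
    {"delta_pos":[0,-0.2,0.13],"delta_rot":[0,0,0],"claw":40},
  ],
)

```text
time: 21.98
eef_pos: [0.5789, -0.0629, 0.3217]
tcp_rot: [0.498, 0.501, -0.497, 0.503]
contact_force: [-0.4, -1.1, -0.2]
opening: 0.467
```

Run:
```python
from h import *
st(); a=snap('side','side16.png')
for k in range(10): snap('wrist','tmp.png')
b=snap('side','side17.png'); t=snap('top','top17.png')
print('motion',np.abs(a[150:300,60:230].astype(int)-b[150:300,60:230]).max(), np.abs(a[150:300,60:230].astype(int)-b[150:300,60:230]).mean().round(3))
cv2.imwrite('pics/m17.png',np.hstack([cv2.resize(b[140:290,50:250],(400,300)),cv2.resize(t[110:260,100:300],(400,300))]))
# bystanders vs start, side view
o=cv2.imread('pics/side0.png'); d=(np.abs(o.astype(int)-b).max(2)>40).astype(np.uint8); d=cv2.morphologyEx(d,cv2.MORPH_OPEN,np.ones((3,3)))
n,l,s,c=cv2.connectedComponentsWithStats(d); print([x.tolist() for x in s[1:] if x[4]>25])
L=np.array([.579,.2098,.237]); P=[[.579,.2098+e,.237-.1257+z] for e in(-.09,.09) for z in(.075,-.075)]
print('pred corners side',proj('side',P).round(1).tolist(),'tip',proj('side',[.6,.21,.252]).round(1))
```

```text
t 21.98 p [ 0.5789 -0.0629  0.3217] F [-0.37 -1.05 -0.21] T [-0.041  0.053  0.054] op 0.467 nang 1.58 x [ 0.003 -0.001 -1.   ]
motion 6 0.531
[[195, 0, 215, 65, 7777], [443, 0, 7, 11, 56], [366, 0, 146, 384, 21440], [470, 3, 7, 12, 60], [477, 18, 9, 9, 50], [411, 22, 27, 15, 306], [206, 66, 45, 71, 1645], [337, 101, 79, 176, 5393], [236, 128, 5, 14, 54], [276, 161, 37, 53, 977], [176, 199, 19, 28, 168], [124, 205, 42, 53, 529], [481, 262, 22, 10, 74], [504, 270, 8, 4, 28], [506, 306, 6, 8, 33], [397, 370, 25, 14, 111]]
pred corners side [[186.9, 210.9], [194.1, 255.8], [124.4, 257.7], [139.7, 304.0]] tip [[145.6 205.5]]
```

Run:
```python
from h import *
st(); o=cv2.imread('pics/side0.png').astype(int); b=cv2.imread('pics/side17.png').astype(int); c8=cv2.imread('pics/side_8.png').astype(int)
roi=np.zeros(b.shape[:2],bool); roi[190:320,100:215]=1
d=((np.abs(o-b).max(2)>14)&roi).astype(np.uint8); d=cv2.morphologyEx(cv2.morphologyEx(d,cv2.MORPH_CLOSE,np.ones((7,7))),cv2.MORPH_OPEN,np.ones((5,5)))
n,l,s,_=cv2.connectedComponentsWithStats(d); i=1+np.argmax(s[1:,4]); print(s[i])
h=cv2.convexHull(cv2.findContours((l==i).astype(np.uint8),0,2)[0][0]); 
for e in(.02,.03,.05): q=cv2.approxPolyDP(h,e*cv2.arcLength(h,True),True)[:,0]; print(e,q.tolist())
# hook still at same image place (after push vs now)
g=lambda im:im[200:222,140:172]; print('hook tip bright centroid',[np.argwhere(x[198:216,138:156].min(2)>140).mean(0).round(1) for x in (c8,b)])
# top view: panel thin line from above
t=cv2.imread('pics/top17.png'); t0=cv2.imread('pics/top0.png'); P=[[.579+a,.2098+e,.186] for a in(-.005,.005) for e in(-.09,.09)]; print('pred top',proj('top',P).round(1).tolist())
dt=(np.abs(t.astype(int)-t0).max(2)>25).astype(np.uint8)[140:240,110:230]; n,l,s,_=cv2.connectedComponentsWithStats(cv2.morphologyEx(dt,cv2.MORPH_OPEN,np.ones((2,2)))); print([x.tolist() for x in s[1:] if x[4]>20])
```

```text
t 22.63 p [ 0.5788 -0.0635  0.3206] F [ 0.57 -0.9   0.11] T [-0.007  0.018 -0.01 ] op 0.468 nang 1.58 x [ 0.002 -0.001 -1.   ]
[ 124  210   71   94 3895]
0.02 [[189, 210], [194, 257], [138, 303], [124, 255], [149, 212]]
0.03 [[189, 210], [194, 257], [138, 303], [124, 255], [149, 212]]
0.05 [[189, 210], [194, 257], [138, 303], [124, 255], [149, 212]]
hook tip bright centroid [array([12.8, 10.6]), array([13. , 11.1])]
pred top [[194.0, 170.1], [126.2, 170.2], [194.0, 166.4], [126.3, 166.5]]
[[18, 16, 72, 33, 1001], [103, 82, 17, 18, 197]]
```

```bash
python3 -c "
from h import *
print(ctrl.sign_off())"
```

```text
the job is handed in; nothing more can be done
None
```

The hook is against its stop and the smaller clipped print is hanging on it, picture outwards. I handed the job in at about 22.6 s of the 72 s allowed.

- **Hook:** I pushed it round with closed fingers in small steps. It took about 3–4 N until the lug met the dog, then I pressed to 11.3 N at the dip with almost no further movement. It points along world +x to within about 0.01 rad. Its tip was within 0.5 px of the same place in the side view before and after hanging.
- **Print:** I gripped the top edge about 73 mm from the middle, lifted it out of the rack, and passed the loop over the hook's tip. I lowered it until the hook carried the weight: the vertical force went from -2.5 N to +1.0 N. Only then did I open the fingers, lift clear and move 0.2 m away.
- **Last checks:**
  - The print was still: two side pictures about 0.5 s apart differed only by noise.
  - Its corners were within about 3 px of where a straight-hanging print should be. The top-left corner was the worst, 3 px high.
  - The side view showed no change at the two loose clips.

**Limits and disagreements:**
- The 12-picture limit was already reached, so the final state was checked only by numbers from the images and not by eye.
- The top view differed from the start near clip_b. I put this down to the arm covering that spot and did not settle it.
- The cameras disagreed by a few millimetres on where the stand is, so I went by the wrist camera.

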